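Take the transit lid off the kit drawer and push the drawer home

ROBOT

A 7-joint arm with a two-finger parallel gripper is mounted at the origin on the work surface. World frame = base frame: x ahead of the robot, y to its left, z up, the work surface at z = 0. Lengths are in m, angles in rad, forces in N, time in s.
With the tool pointing down it reaches from about 0.425 to 1.025 m from the base axis. Payload 9.4 kg.
Tool frame: the origin (TCP) lies midway between the tips of the shut fingers; the grasp point (between the pads) lies bot.grasp_offset behind it (bot.grasp_offset is the distance from the TCP to the grasp point, in m); z points along the fingers, y is the direction in which the jaws open and shut (so a half turn about z gives the same grasp; the last joint's range is limited). The gripper opens to 93 mm and grips with 3 to 60 N. Pads are 15 mm wide; open, the fingers measure 128 mm over their backs; the gripper's body (75 mm by 188 mm) begins 65 mm behind the grasp point.
Start: joints at [1.203, 0.599, -0.003, 1.599, 0.002, 0.943, -0.08], TCP at [0.208, -0.695, 0.219] pointing down, gripper open.
Joint ranges: [-2.57, 2.57], [-0.35, 1.97], [-1.29, 1.29], [0.11, 2.56], [-1.05, 4.19], [0.11, 1.86], [-2.63, 2.63]. Speed limits (rad/s): [2.22, 2.22, 3.01, 3.01, 3.14, 3.14, 3.14].

INTERFACE

Orientations are given as a unit quaternion [x, y, z, w].
In Python, from plant import bot, vision gives the robot as it stands. The module is installed in compiled form; this text tells all that it offers.
- The arm moves only by the tool move_arm, never from a script. Its argument "steps" is one flat list of numbers, 5 for each row, row after row: the opening, from 0 (shut) to 1 (fully open), then the shift along the tool's x, y, z in mm, then the turn about the tool's z in degrees. In form: [jaw, x, y, z, turn, jaw, x, y, z, turn, ...]. A call has exactly 5 rows; each row is the pose to reach, as a shift and turn from the pose commanded when the call began, along the tool's axes at that moment; what a row does not reach only later rows make up. A row lasts 1/8 s, in which the tool goes at most 62.5 mm and 10.7 degrees, less where a joint would pass 70% of its speed; a pose out of reach is approached as far as the arm can. A call with a gripper value outside its range is refused whole. The fingers move at their own pace and stop on an object; "grip_force" is the grip in N (left out, the last holds). Time passes only in rows, so rows that repeat a pose let the fingers close, or fill a call up. It gives the time, the measured TCP pose, the force and the opening at its end, in the units of the state.
- bot.sense(): the state, without advancing time (a new reading comes with each control period).
- vision.get_image(name): name is "side" or "top"; returns the picture (400x640x3 uint8, red, green, blue); there is no depth.
- vision.camera_model(name): a dict with "camera_matrix" (3x3 intrinsics, pixels), "D" ([k1, k2, p1, p2, k3] as OpenCV has them; the pictures are not rectified), "position" and "rotation" of the camera in the world. Camera axes: x right, y down, z forward; pixel columns grow to the right and rows downward; lengths in m; the calibration is good to about 2 mm. A picture is of the moment at which its call begins. camera_model takes no time and is no camera call.
- bot.close_job(): hands the job in, once; it reports no verdict.
The state is a dict: "t": time; "q": joint angles; "qd": joint speeds; "tau": joint torques, N m; "tool_pos": TCP position; "tool_rot": TCP orientation; "contact_force": force on the tool from outside, world axes, zero at the start; "torque": the same for the moment, N m; "opening": finger opening in m.
Only numpy, scipy, OpenCV 4.12 (cv2) and the standard library are available. Lean on these libraries where they do the work, as an engineer would, in place of code of your own. Each camera call takes 0.05 s, during which the arm holds its last target. There are 200 camera calls.

TASK

The fittings drawer of the grey cabinet is standing open with its plywood transit lid still on, and it will not shut that way: lift the lid's grip end over the drawer front, slide the lid clear of its grooves and lay it flat, grip upwards, on the black rubber mat. Then push the drawer gently home, without slamming it, until it seats at its detent. Leave the other things on the bench where they are.

Things in the scene. Friction and masses are not known exactly. Their poses are not given: they have to be found in the camera images.
- cabinet: Fixed grey steel cabinet, 200 wide x 230 deep x 165 mm high, a shelf board on top; stock on it reaches 236 mm. Origin: middle of the front face's lower edge, at bench height; own x points into the cabinet (the way the drawer closes), z up. The drawer slides in the bottom of the front; the two small drawers above it are dummies.
- shelf_edge (a point): Middle of the lower front edge of the cabinet's shelf board, 45 mm ahead of the cabinet's front, 165 mm above the bench; the board is 220 wide, 15 mm thick. It leaves no room for an upright gripper at the drawer front when the drawer is nearly shut: lean the tool back, away from the cabinet, by 30 to 45 degrees for the push.
- drawer_box (a joint): How far the drawer is open, in m: 0 fully home, 0.15 at the start, 0.165 its stop. About 2.5 N of friction; a sprung detent resists from 12 to 5 mm (about 8 N of push in all, no more than 12) and draws it in over the last 3 mm to home, where it stops dead. With the lid on, the lid's grip strikes the cabinet before the drawer is home.
- drawer_front (a point): Centre of the outer face of the drawer's front panel, 40.5 mm above the bench: a plain flat steel plate 176 wide, 61 high (10 to 71 mm above the bench), 12 mm thick, without a pull. Own x points into the cabinet. When the drawer is home this face stands 12 mm proud of the cabinet's front.
- lid_grip (a point): Centre of the lid's grip: an upright black plastic block 34 long (along the lid's x), 12 thick (its y), 32 mm high (16 above and below this point), standing on the lid near its front end, 45 mm from the lid's middle. Pinch it across the 12 mm. Axes are the lid's: -x points away from the cabinet, the way the lid slides out; z up.
- lid_middle (a point): Middle of the loose plywood lid, 130 (x) x 120 (y) x 5 mm, about 0.15 kg, half-way through its thickness. It lies on ledges in the drawer, underside 66 mm above the bench, its front end 2 mm behind the drawer's front panel, which rises 5 mm above the lid's underside as a stop lip. Axes as for the grip.
- groove (a point): Mouth of the lid's grooves, midway between them, at the height of the lid's underside. The rear 41 mm of the lid lie under steel lips there, with 3.5 mm of play above: its grip end can be raised about 10 mm, the lid tipping 4 degrees (6 to 8 mm is right). Slid out by 45 mm it is free; pulling may draw the drawer 15 mm to its stop, so slide 60 to 65 mm, then lift.
- mat: Black rubber mat fixed to the bench, 200 (own x) x 230 (own y) x 4 mm thick; origin at the centre of its underside, on the bench. The lid goes here, in either direction.
- glue: Bystander: white plastic bottle, diameter 56, 130 mm high. Origin at the centre of its underside.
- reflector: Bystander: small aluminium lamp reflector, an open bowl 96 mm across the top, 55 mm high. Origin at the centre of its underside.
- tape: Bystander: ring of grey tape lying flat, 68 mm across, 24 mm high. Origin at the centre of its underside.
- driver: Bystander: screwdriver lying flat along its own x, about 200 mm long.
- wrench: Bystander: wrench lying flat along its own x, about 175 mm long.
- can: Bystander: tin, diameter 66, 110 mm high. Origin at the centre of its underside.
- carton: Bystander: cardboard carton 100 x 75 x 50 mm. Origin at the centre of its underside.
There are look-alikes about, which are no part of the job. Of the things that look like the part that bears lid_grip, the smallest one is meant.

How it is judged:
By the outcome, as a careful person would: the job done as asked, in the order asked, and still so for the second after the job is handed in, with the robot touching nothing.
It also fails if it takes over 56 s, if anything falls off the work surface, if the arm or the gripper's body presses on something with over 40 N, if the wrist force passes 120 N, or if a joint passes its speed limit or range.

## Working session

There is one attempt and no reset: what is moved stays moved. The work goes in short steps, Python scripts to look and compute and a tool call to move; the robot and the scene stay as the last step left them, time stands still between calls to the robot, and variables do not carry over. Pictures are saved under pics/ and viewed, about 8 in all and at most 12, crops included, and the job is handed in when it is done.

Besides the shell and the picture viewer there is one more tool, called after "Emit:" as name(argument=value, ...) on one line, values as JSON. move_arm: Moves the arm, as the interface text tells. Its arguments: {"type":"object","properties":{"steps":{"type":"array"},"grip_force":{"type":"number"}},"required":["steps"]}

```bash
mkdir -p pics
python3 - <<'E'
from plant import bot, vision
import cv2
for n in("side","top"):
    im=vision.get_image(n); cv2.imwrite(f"pics/{n}0.png",im[:,:,::-1])
    m=vision.camera_model(n); print(n,m)
print(bot.sense(),bot.grasp_offset)
E
```

```text
side {'camera_matrix': array([[451.22362949,   0.        , 323.61716043],
       [  0.        , 451.22362949, 199.89319499],
       [  0.        ,   0.        ,   1.        ]]), 'D': array([-0.12239942,  0.        ,  0.        ,  0.        ,  0.        ]), 'position': array([ 0.61012753, -0.59950174,  1.12472515]), 'rotation': array([ 0.96425114,  0.04132499, -0.01735134, -0.26117221])}
top {'camera_matrix': array([[440.93199036,   0.        , 306.0155477 ],
       [  0.        , 440.93199036, 199.1913506 ],
       [  0.        ,   0.        ,   1.        ]]), 'D': array([0.01437752, 0.        , 0.        , 0.        , 0.        ]), 'position': array([ 0.46544381, -0.03899428,  1.34932324]), 'rotation': array([ 0.71035941, -0.70305741,  0.02510718, -0.02166606])}
{'t': 0.1, 'q': array([ 1.20329437,  0.60003859, -0.00250262,  1.60003153,  0.00180384,
        0.94291256, -0.07983633]), 'qd': array([-0.00038279, -0.00331138,  0.00032958, -0.00011224,  0.00124541,
       -0.00151385, -0.00041122]), 'tau': array([ 6.89640510e-03, -7.66565824e+01,  1.50270045e+00, -2.52936870e+01,
       -5.23560285e-02,  1.35946961e-02,  4.68304802e-05]), 'tool_pos': array([ 0.20771015, -0.69415968,  0.21785819]), 'tool_rot': array([ 9.89448320e-01,  1.44884577e-01, -1.76987783e-04, -6.71348714e-04]), 'contact_force': array([ 0.83295594, -1.14504324, -0.40453032]), 'torque': array([-0.06330215, -0.00129905,  0.04445393]), 'opening': 0.09293023980219325} 0.0188
```

View pics/side0.png

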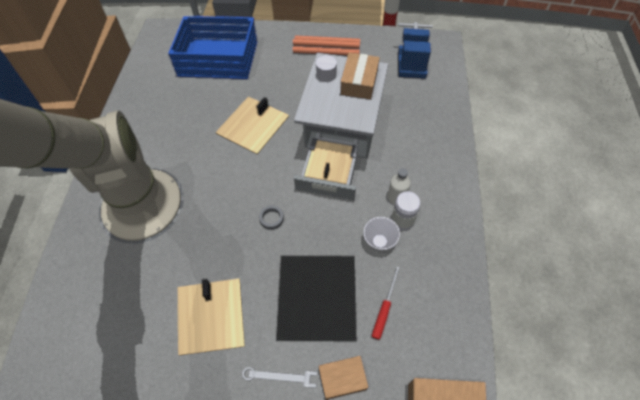

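View pics/top0.png

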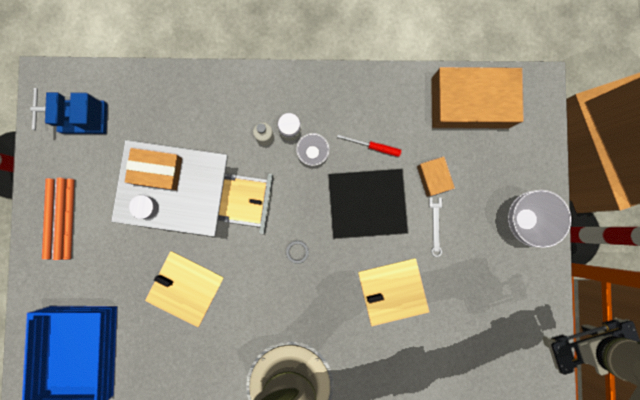

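Side view: the cabinet is upper centre with the open drawer at about (327,165), the mat at (317,298), and two look-alike lids at (253,125) and (210,315). In the top view the lid grip is at about (256,202), the drawer front at (266,203) and the mat at (368,203). Next I'll zoom in.

```bash
cat > h.py <<'E'
import numpy as np, cv2
from scipy.spatial.transform import Rotation as R
from plant import bot, vision
def ray(n,uv):
    m=vision.camera_model(n); p=cv2.undistortPoints(np.array([[uv]],float),m["camera_matrix"],m["D"])[0,0]
    return m["position"],R.from_quat(m["rotation"]).apply([p[0],p[1],1])
def at(n,uv,z):
    o,d=ray(n,uv); return o+d*(z-o[2])/d[2]
def proj(n,P):
    m=vision.camera_model(n); r=R.from_quat(m["rotation"]).inv()
    t=-r.apply(m["position"])
    return cv2.projectPoints(np.atleast_2d(P).astype(float),r.as_rotvec(),t,m["camera_matrix"],m["D"])[0][:,0]
E
python3 - <<'E'
import cv2,numpy as np
a=cv2.imread("pics/top0.png")[160:250,200:300]; b=cv2.imread("pics/side0.png")[125:205,285:365]
a=cv2.resize(a,(400,360),interpolation=cv2.INTER_CUBIC); b=cv2.resize(b,(400,400),interpolation=cv2.INTER_CUBIC)
o=np.zeros((400,800,3),np.uint8); o[:360,:400]=a;o[:,400:]=b
for i in range(0,400,40): cv2.putText(o,str(i),(i,398),0,.35,(0,255,255))
cv2.imwrite("pics/z.png",o)
from h import *
for uv in [(329,174),(404,169),(408,234),(333,239)]: print(at("top",uv,.004))
for uv in [(280,256),(355,256),(357,341),(277,340)]: print(at("side",uv,.004))
E
```

```text
[ 0.63285739 -0.11486345  0.004     ]
[ 0.65075049 -0.34523355  0.004     ]
[ 0.45172498 -0.35649263  0.004     ]
[ 0.43419424 -0.12835548  0.004     ]
[ 0.43706758 -0.13131583  0.004     ]
[ 0.63818428 -0.11433449  0.004     ]
[ 0.65608253 -0.34078594  0.004     ]
[ 0.45957239 -0.35551641  0.004     ]
```

View pics/z.png

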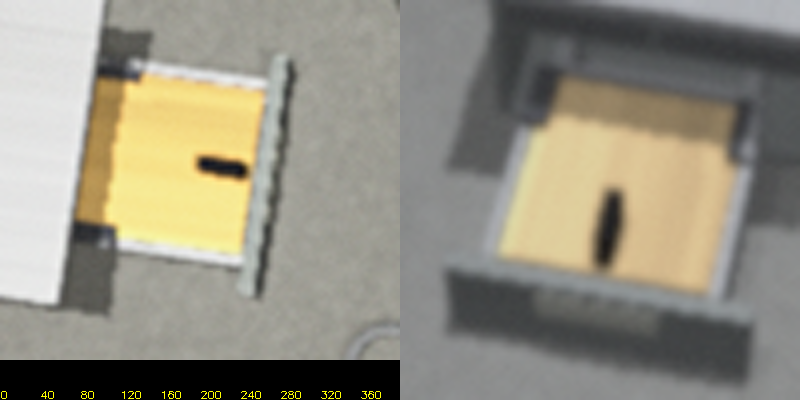

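The zoom shows the top-view grip centred at (223,167), which is full px (255.7,201.7). The drawer front's inner edge runs (274,55)–(241,292). In the side view the grip centre is at (609,230), full px (326.8,171).

Run:
```python
from h import *
print("grip",at("top",(255.7,201.7),.09),at("side",(326.8,171),.088))
t=lambda x,y:(200+x/4,160+y/4); s=lambda x,y:(285+(x-400)/5,125+y/5)
print("front in",at("top",t(274,55),.071),at("top",t(241,292),.071))
print("front out side",at("side",s(446,268),.071),at("side",s(751,315),.071))
print("lid sides",at("top",t(140,72),.071),at("top",t(266,88),.071),at("top",t(117,240),.071),at("top",t(243,255),.071))
print("grip ends",at("top",t(197,161),.1),at("top",t(248,172),.1))
s=bot.sense();r=R.from_quat(s["tool_rot"]).as_matrix();print(r.round(3))
for n,uv,z in [("can",(289,122),.11),("glue",(262,130),.13),("refl",(313,149),.055),("tape",(297,251),.012)]: print(n,at("top",uv,z))
print("shelf front",at("top",(227,154),.18),at("top",(215,237),.18))
```

```text
grip [0.54021421 0.09907287 0.09      ] [0.54455185 0.09685299 0.088     ]
front in [0.62334206 0.06531802 0.071     ] [0.45091486 0.08641089 0.071     ]
front out side [0.45506565 0.07554543 0.071     ] [0.62604757 0.05856605 0.071     ]
lid sides [0.60982418 0.16257    0.071     ] [0.59911988 0.07075809 0.071     ] [0.48752182 0.17663522 0.071     ] [0.477603   0.08542494 0.071     ]
grip ends [0.54354934 0.11632653 0.1       ] [0.53611401 0.08006121 0.1       ]
[[ 0.958  0.287 -0.001]
 [ 0.287 -0.958  0.001]
 [-0.    -0.001 -1.   ]]
can [0.76739109 0.00608599 0.11      ]
glue [0.73895594 0.08058584 0.13      ]
refl [ 0.7005319  -0.06404615  0.055     ]
tape [ 0.3972482  -0.01946303  0.012     ]
shelf front [0.66172987 0.16803935 0.18      ] [0.44047036 0.19478569 0.18      ]
```

Emit:
move_arm(steps=[1,259,-167,0,-50,1,259,-167,0,-50,1,259,-167,0,-50,1,259,-167,0,-50,1,259,-167,0,-50])

```text
t: 0.72
tool_pos: [0.4092, -0.4584, 0.2185]
tool_rot: [0.834, 0.552, 0.0, -0.0]
contact_force: [0.7, -0.7, -0.2]
opening: 0.0928
```

Emit:
move_arm(steps=[1,304,-51,0,-16.5,1,304,-51,0,-16.5,1,304,-51,0,-16.5,1,304,-51,0,-16.5,1,304,-51,0,-16.5])

```text
t: 1.35
tool_pos: [0.4819, -0.1589, 0.2186]
tool_rot: [0.748, 0.664, 0.0, 0.0]
contact_force: [1.5, -0.8, 0.6]
opening: 0.0929
```

Emit:
move_arm(steps=[1,60,7,15,0,1,120,14,35,0,1,180,21,55,0,1,240,28,70,0,1,262,29,78,0])

```text
t: 1.98
tool_pos: [0.5418, 0.1, 0.1396]
tool_rot: [0.747, 0.665, 0.0, -0.001]
contact_force: [0.2, -1.1, 0.3]
opening: 0.0927
```

Run:
```python
from h import *
a=vision.get_image("top"); b=vision.get_image("side")
s=bot.sense(); print(s["tool_pos"],s["tool_rot"])
for n in("top","side"): print(proj(n,s["tool_pos"]))
a=cv2.resize(a[150:250,200:300],(400,400),interpolation=2);b=cv2.resize(b[105:205,275:375],(400,400),interpolation=2)
cv2.imwrite("pics/z2.png",np.hstack([a,b])[:,:,::-1])
```

```text
[0.54137092 0.09933045 0.13953974] [ 7.46327577e-01  6.65578136e-01 -7.57983276e-05 -9.41386575e-04]
[[253.65381541 200.18937753]]
[[325.58020868 159.36173851]]
```

View pics/z2.png

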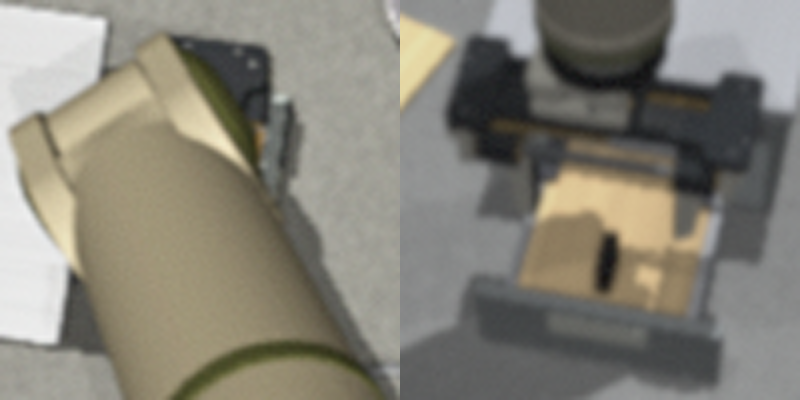

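The side view shows the grip midway between the open fingers at (608,262) in the crop, full px (327,170.5), which agrees with the earlier estimate. Now I'll descend and close.

Emit:
move_arm(steps=[1,0,0,30,0,1,0,0,55,0,1,0,0,63,0,1,0,0,63,0,0.4,0,0,63,0], grip_force=15)

```text
t: 2.7
tool_pos: [0.5422, 0.0954, 0.0785]
tool_rot: [0.748, 0.663, 0.0, 0.0]
contact_force: [-0.2, 0.3, 0.1]
opening: 0.0868
```

Emit:
move_arm(steps=[0,0,0,0,0,0,0,0,0,0,0,0,0,0,0,0,0,0,0,0,0,0,0,0,0], grip_force=25)

```text
t: 3.32
tool_pos: [0.5416, 0.0957, 0.0776]
tool_rot: [0.748, 0.664, -0.0, -0.0]
contact_force: [-0.6, -0.5, 0.2]
opening: 0.0378
```

Emit:
move_arm(steps=[0,0,0,0,0,0,0,0,0,0,0,0,0,0,0,0,0,0,0,0,0,0,0,0,0], grip_force=25)

```text
t: 3.95
tool_pos: [0.5416, 0.0957, 0.0776]
tool_rot: [0.748, 0.664, -0.0, -0.0]
contact_force: [-0.2, -0.8, -0.0]
opening: 0.0116
```

Emit:
move_arm(steps=[0,0,0,-3,0,0,0,0,-6,0,0,0,0,-7.5,0,0,0,0,-7.5,0,0,-4,0,-7.5,0])

```text
t: 4.58
tool_pos: [0.5413, 0.0917, 0.0851]
tool_rot: [0.748, 0.664, 0.0, 0.0]
contact_force: [-0.0, 0.4, -1.6]
opening: 0.0121
```

Emit:
move_arm(steps=[0,-8,0,0,0,0,-18,0,0,0,0,-28,0,0,0,0,-38,0,0,0,0,-48,0,0,0])

```text
t: 5.2
tool_pos: [0.5354, 0.0432, 0.0851]
tool_rot: [0.748, 0.664, -0.0, 0.0]
contact_force: [0.0, -0.1, -1.8]
opening: 0.0118
```

Emit:
move_arm(steps=[0,-9,0,0,0,0,-15,0,0,0,0,-15,0,-5,0,0,-15,0,-20,0,0,-15,0,-45,0])

```text
t: 5.82
tool_pos: [0.5334, 0.0297, 0.1309]
tool_rot: [0.748, 0.664, -0.0, -0.0]
contact_force: [0.5, -0.1, -1.0]
opening: 0.0119
```

Run:
```python
from h import *
b=vision.get_image("side")
s=bot.sense(); print(s["tool_pos"],s["contact_force"],proj("side",s["tool_pos"]))
b=cv2.resize(b[100:230,250:410],(640,520),interpolation=2)
cv2.imwrite("pics/z3.png",b[:,:,::-1])
```

```text
[0.53490752 0.02996351 0.13409314] [0.41160353 0.8748943  0.99400511] [[320.82156698 182.08769018]]
```

View pics/z3.png

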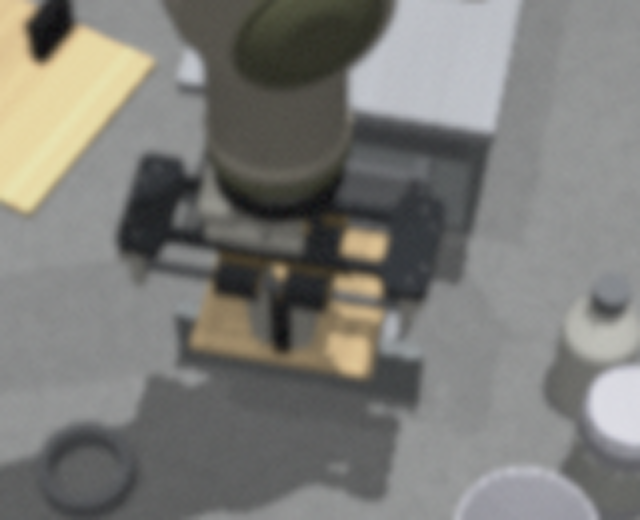

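The side view shows the lid held by its grip, free of the grooves and above the drawer front. Next I'll carry it to the mat.

Emit:
move_arm(steps=[0,-40,7,-15,0,0,-100,17,-15,-3,0,-160,27,-15,-6,0,-220,37,-15,-9,0,-280,48,-15,-11])

```text
t: 6.5
tool_pos: [0.5483, -0.2563, 0.1459]
tool_rot: [0.68, 0.733, 0.0, 0.0]
contact_force: [0.3, 1.0, -0.6]
opening: 0.0118
```

Emit:
move_arm(steps=[0,-20,0,15,0,0,-26,0,40,0,0,-26,0,65,0,0,-26,0,85,0,0,-26,0,95,0])

```text
t: 7.12
tool_pos: [0.5498, -0.2792, 0.0492]
tool_rot: [0.681, 0.733, 0.0, -0.001]
contact_force: [0.1, -0.0, -1.5]
opening: 0.0122
```

Run:
```python
from h import *
b=vision.get_image("side")
s=bot.sense(); print(s["tool_pos"],s["tool_rot"],s["contact_force"],s["opening"],proj("side",s["tool_pos"]))
b=cv2.resize(b[140:360,230:450],(600,600),interpolation=2)
cv2.imwrite("pics/z4.png",b[:,:,::-1])
```

```text
[ 0.54956154 -0.27923419  0.0484825 ] [ 6.80555548e-01  7.32695788e-01 -1.13243771e-04 -1.00795300e-03] [-0.60307975  0.20676906 -2.49738854] 0.012079798565082903 [[315.78241888 308.04412454]]
```

View pics/z4.png

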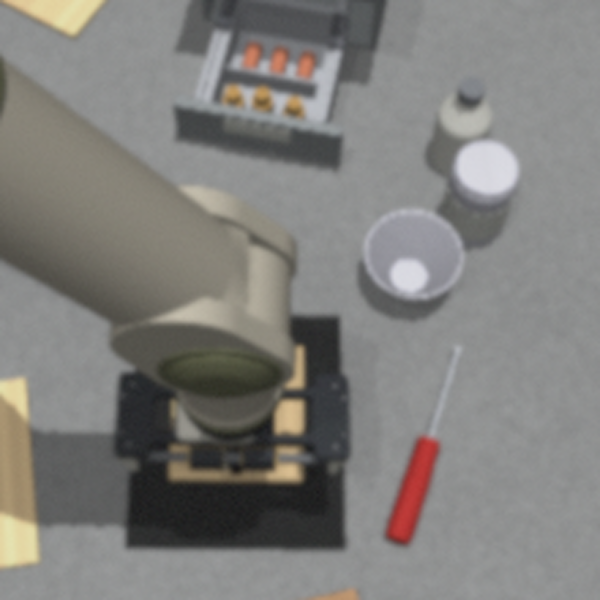

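The side view shows the lid over the mat, with its front edge at y≈480 in the crop, well inside. The drawer front's outer top edge runs (178,107)–(340,138). Now I'll lower the lid.

Emit:
move_arm(steps=[0,0,0,12,0,0,0,0,22,0,0,0,0,27,0,0,0,0,30,0,0,0,0,32,0])

```text
t: 7.8
tool_pos: [0.5501, -0.2811, 0.0184]
tool_rot: [0.681, 0.732, -0.0, 0.0]
contact_force: [0.4, -2.6, 3.2]
opening: 0.0118
```

Emit:
move_arm(steps=[0,0,0,1,0,0,0,0,2,0,0.05,0,0,2,0,0.3,0,0,2,0,0.5,0,0,2,0])

```text
t: 8.43
tool_pos: [0.5498, -0.2799, 0.0159]
tool_rot: [0.681, 0.732, 0.0, -0.0]
contact_force: [-0.5, 0.6, 0.4]
opening: 0.0272
```

Emit:
move_arm(steps=[1,0,0,0,0,1,0,0,0,0,0.6,0,0,-30,0,0,0,0,-80,0,0,0,0,-140,0])

```text
t: 9.05
tool_pos: [0.5492, -0.2801, 0.1567]
tool_rot: [0.681, 0.732, -0.0, -0.001]
contact_force: [1.5, -1.2, -0.3]
opening: 0.0403
```

Run:
```python
from h import *
b=vision.get_image("top")
s=bot.sense(); print(s["q"].round(3),s["tool_pos"],s["contact_force"])
cv2.imwrite("pics/z5.png",cv2.resize(b[140:400,200:600],(800,520),interpolation=2)[:,:,::-1])
```

```text
[ 0.687  0.569 -0.46   1.884  0.356  0.761  0.104] [ 0.55273905 -0.2810287   0.16489132] [ 1.72492837 -0.43154488  5.29609386]
```

View pics/z5.png

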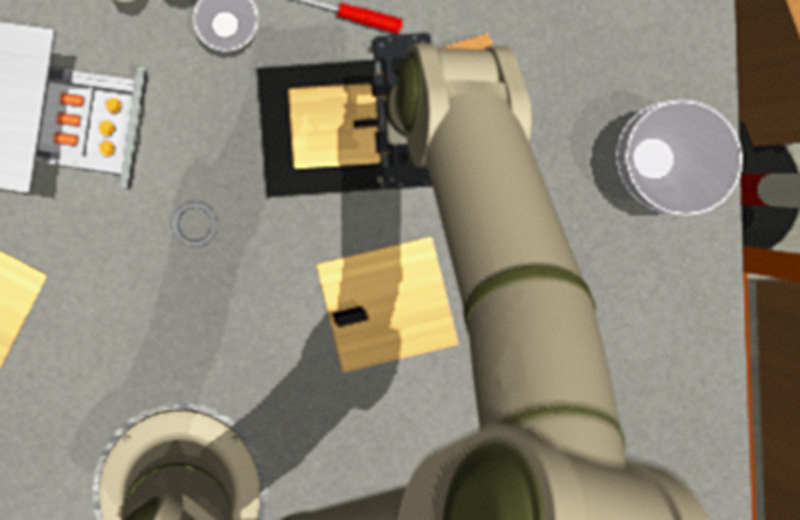

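The top view shows the lid lying flat on the mat with its grip up, and the drawer open and empty of the lid. The moves can't turn the tool about any axis but its own z, so I'll try to get the backward lean by pulling inward past the reach limit. First I'll go to a clear area on the robot's right.

Emit:
move_arm(steps=[0,-129,-280,-60,10,0,-129,-280,-60,10,0,-129,-280,-60,10,0,-129,-280,-60,10,0,-129,-280,-60,10])

```text
t: 9.72
tool_pos: [0.2796, -0.4294, 0.2162]
tool_rot: [0.742, 0.67, -0.0, 0.0]
contact_force: [0.1, -0.2, -0.1]
opening: 0.0004
```

Emit:
move_arm(steps=[0,-90,-280,0,0,0,-90,-280,0,0,0,-90,-280,0,0,0,-90,-280,0,0,0,-90,-280,0,0])

```text
t: 10.35
tool_pos: [-0.0093, -0.4898, 0.2158]
tool_rot: [0.743, 0.669, -0.0, -0.0]
contact_force: [0.3, -1.3, 0.5]
opening: 0.0006
```

Run:
```python
from h import *
s=bot.sense(); print(s["t"],s["q"].round(3),s["tool_pos"],s["contact_force"]);print(R.from_quat(s["tool_rot"]).as_matrix().round(3))
```

```text
10.35 [ 1.8    0.351 -0.425  2.111  0.218  0.721  1.129] [-0.00931278 -0.48984987  0.21578683] [ 0.30303015 -1.25479022  0.48692032]
[[ 0.104  0.995 -0.001]
 [ 0.995 -0.104 -0.   ]
 [-0.    -0.001 -1.   ]]
```

Emit:
move_arm(steps=[0,50,0,0,0,0,100,0,0,0,0,140,0,0,0,0,180,0,0,0,0,220,0,0,0])

```text
t: 10.98
tool_pos: [0.0161, -0.2696, 0.2158]
tool_rot: [0.742, 0.67, -0.0, 0.0]
contact_force: [0.1, -0.7, 0.0]
opening: 0.0005
```

```bash
cat > s.py <<'E'
from h import *
s=bot.sense(); print(round(s["t"],2),s["q"].round(3),s["tool_pos"].round(4),s["contact_force"].round(1));print(R.from_quat(s["tool_rot"]).as_matrix().round(3))
E
python3 s.py
```

```text
10.97 [ 1.806  0.072 -0.529  2.513  0.068  0.568  1.118] [ 0.0161 -0.2696  0.2158] [ 0.1 -0.7  0. ]
[[ 0.102  0.995 -0.   ]
 [ 0.995 -0.102 -0.   ]
 [-0.    -0.    -1.   ]]
```

Emit:
move_arm(steps=[0,15,0,0,0,0,30,0,0,0,0,45,0,0,0,0,60,0,0,0,0,70,0,0,0])

```text
t: 11.6
tool_pos: [0.0223, -0.2178, 0.2232]
tool_rot: [0.742, 0.671, 0.002, 0.001]
contact_force: [-0.2, 0.4, -0.8]
opening: 0.0004
```

```bash
python3 s.py
```

```text
11.6 [ 2.411 -0.008 -1.11   2.558 -0.021  0.587  1.218] [ 0.0223 -0.2178  0.2232] [-0.2  0.4 -0.8]
[[ 0.101  0.995  0.004]
 [ 0.995 -0.101  0.001]
 [ 0.002  0.004 -1.   ]]
```

Emit:
move_arm(steps=[0,-8,0,0,0,0,-16,0,0,0,0,-25,0,0,0,0,-40,0,0,0,0,-40,0,0,0])

```text
t: 12.22
tool_pos: [0.0186, -0.2583, 0.2231]
tool_rot: [0.742, 0.671, 0.002, 0.001]
contact_force: [-0.1, -1.3, 0.5]
opening: 0.0005
```

```bash
python3 s.py
```

```text
12.22 [ 2.354  0.093 -1.098  2.497  0.136  0.606  1.046] [ 0.0186 -0.2583  0.2231] [-0.1 -1.3  0.5]
[[ 0.1    0.995  0.005]
 [ 0.995 -0.1    0.001]
 [ 0.001  0.005 -1.   ]]
```

```bash
cat > kin.py <<'E'
import numpy as np, itertools
from scipy.spatial.transform import Rotation as R
from scipy.optimize import least_squares
LO=np.array([-2.57,-.35,-1.29,.11,-1.05,.11,-2.63]);HI=np.array([2.57,1.97,1.29,2.56,4.19,1.86,2.63])
D=[([1.20329,.60004,-.0025,1.60003,.0018,.94291,-.07984],[.20771,-.69416,.21786],[.98945,.14488,-.00018,-.00067]),
([.687,.569,-.46,1.884,.356,.761,.104],[.5527,-.2810,.1649],[.681,.732,0,-.001]),
([1.8,.351,-.425,2.111,.218,.721,1.129],[-.0093,-.4898,.2158],[.743,.669,0,0]),
([1.806,.072,-.529,2.513,.068,.568,1.118],[.0161,-.2696,.2158],[.742,.670,0,0]),
([2.411,-.008,-1.11,2.558,-.021,.587,1.218],[.0223,-.2178,.2232],[.742,.671,.002,.001]),
([2.354,.093,-1.098,2.497,.136,.606,1.046],[.0186,-.2583,.2231],[.742,.671,.002,.001])]
AX="ZYZYZYZ"
def fk(q,s,p):
    r=R.from_euler("Z",p[0]); t=np.zeros(3); T=p[2:26].reshape(8,3)
    for i in range(7):
        t=t+r.apply(T[i]); r=r*R.from_euler(AX[i],s[i]*q[i])
    r=r*R.from_euler("Z",p[1]); return t+r.apply(T[7]),r
def res(p,s,reg):
    o=[]
    for q,x,Q in D:
        t,r=fk(q,s,p); o+=list(t-x)+list((R.from_quat(Q).inv()*r).as_rotvec())
    return np.r_[o,reg*(p-P0)[2:]]
P0=np.zeros(26); P0[4]=.36; P0[10]=.42;P0[16]=.4;P0[25]=.3
if __name__=="__main__":
    out=[]
    for s in itertools.product([1,-1],repeat=4):
        S=[s[0],1,s[1],1,s[2],1,s[3]]
        for y in (0,np.pi):
          for y7 in (0,1.57,3.14,-1.57):
            p=P0.copy();p[0]=y;p[1]=y7
            f=least_squares(res,p,args=(S,.01),max_nfev=40)
            out.append((np.abs(f.fun[:36]).max(),f.cost,S,f.x))
    out.sort(key=lambda a:a[1])
    for o in out[:4]: print(o[0],o[1],o[2],o[3][:2].round(3))
    print(out[0][3][2:].reshape(8,3).round(4)); np.savez("kin.npz",s=out[0][2],p=out[0][3])
E
python3 kin.py
```

```text
0.00861476476332478 5.661619367926419e-05 [-1, 1, -1, 1, -1, 1, -1] [1.000e-03 1.572e+00]
0.00861476538007714 5.6616193679331546e-05 [-1, 1, -1, 1, -1, 1, -1] [1.000e-03 1.572e+00]
0.008614766107267057 5.661619367956195e-05 [-1, 1, -1, 1, -1, 1, -1] [1.000e-03 1.572e+00]
0.008614767198775655 5.6616193680212874e-05 [-1, 1, -1, 1, -1, 1, -1] [1.000e-03 1.572e+00]
[[-2.000e-04 -1.000e-04  3.331e-01]
 [-2.200e-03 -1.530e-02 -2.690e-02]
 [ 3.700e-03 -1.530e-02  5.314e-01]
 [-1.800e-03 -1.220e-02  1.114e-01]
 [-4.100e-03 -1.220e-02  4.227e-01]
 [ 6.300e-03 -6.000e-04  2.270e-02]
 [-8.000e-04 -6.000e-04  2.700e-02]
 [-5.000e-04  9.000e-04  3.270e-01]]
```

```bash
cat > sim.py <<'E'
from kin import *
k=np.load("kin.npz"); S=k["s"]; P=k["p"]
C=np.array([np.cos(np.radians(83.5)),np.sin(np.radians(83.5)),0])
def ik(q0,t,r,w=1.0,reg=1e-3):
    f=lambda q:(lambda a,b:np.r_[a-t,w*(r.inv()*b).as_rotvec(),reg*(q-q0)])(*fk(q,S,P))
    z=least_squares(f,np.clip(q0,LO+1e-4,HI-1e-4),bounds=(LO,HI),max_nfev=30)
    return z.x,np.linalg.norm(z.fun[:3]),np.linalg.norm(z.fun[3:6])
def call(q,sh,turn,w=1.0,rows=5):
    """sh world shift target, turn in deg about tool z; returns q after a call"""
    t0,r0=fk(q,S,P); T=t0+sh; rt=r0*R.from_euler("Z",turn,degrees=True)
    for i in range(rows):
        t,r=fk(q,S,P); d=T-t; n=np.linalg.norm(d); tt=t+d*min(1,.0625/max(n,1e-9))
        e=(r.inv()*rt).as_rotvec(); m=np.linalg.norm(e); rr=r*R.from_rotvec(e*min(1,.187/max(m,1e-9)))
        q=ik(q,tt,rr,w)[0]
    return q
def down(ang): # tool down, tool x at ang deg
    return R.from_matrix(np.array([[np.cos(ang),np.sin(ang),0],[np.sin(ang),-np.cos(ang),0],[0,0,-1]]).T.T)
E
python3 - <<'E'
from sim import *
# feasibility of leaned pushes
c=C; p=np.array([c[1],-c[0],0])
rng=np.random.default_rng(0)
for lean in (25,32,40):
  for xs in (1,-1):
    best=[]
    z=c*np.sin(np.radians(lean))-np.array([0,0,1])*np.cos(np.radians(lean)); 
    y=p*xs; x=np.cross(y,z); r=R.from_matrix(np.c_[x,y,z])
    for dd in (.05,0):
      tgt=np.array([.554,.213,.045])-c*(dd+.004)
      b=min((ik(rng.uniform(LO,HI),tgt,r,reg=0) for _ in range(12)),key=lambda a:a[1]+a[2])
      print(lean,xs,dd,b[0].round(2),round(b[1],4),round(b[2],4))
# check the known test
q=np.array(D[3][0]); t0,r0=fk(q,S,P)
q2=call(q,.07*r0.as_matrix()[:,0],0); t,r=fk(q2,S,P); print(q2.round(3),t.round(4),r.as_matrix()[:,2].round(4))
# one-call tilt at out-of-reach in various places
for az in (-96,-60,-30,0,30,60,84):
  for (rad,h) in ((.95,.2),(.75,.75),(.45,.85)):
    u=np.array([np.cos(np.radians(az)),np.sin(np.radians(az)),0])
    tt=rad*u+[0,0,h]; b=min((ik(np.array([-np.radians(az),.6,-.4,1.4,.2,.9,.5])+rng.normal(0,.3,7),tt,down(np.radians(84)),reg=0) for _ in range(6)),key=lambda a:a[1]+a[2])
    for nm,sh in (("out",u*.312),("up",np.array([0,0,.312])),("+c",C*.312),("-c",-C*.312)):
      q2=call(b[0],sh,0); t,r=fk(q2,S,P); zz=r.as_matrix()[:,2]
      v=np.degrees([zz@C,zz@p])
      if np.abs(v).max()>2: print(az,rad,h,nm,"e",round(b[1]+b[2],3),"tilt c,p",v.round(1))
E
```

```text
25 1 0.05 [ 0.29  0.77 -0.61  2.15 -0.04  0.19 -0.23] 0.0 0.0
25 1 0 [ 0.27  0.82 -0.75  2.13  0.56  0.21 -0.9 ] 0.0 0.0
25 -1 0.05 [ 0.38  0.82 -0.77  2.14  0.51  0.24  2.38] 0.0 0.0
25 -1 0 [-0.02  0.72 -0.27  2.14 -1.01  0.28 -2.5 ] 0.0 0.0
32 1 0.05 [ 0.49  0.89 -0.83  2.16  0.35  0.18 -0.54] 0.0 0.0
32 1 0 [ 0.5   0.98 -1.03  2.15  1.07  0.29 -1.31] 0.0 0.0
32 -1 0.05 [ 0.29  0.79 -0.48  2.17 -0.97  0.26 -2.36] 0.0 0.0
32 -1 0 [ 0.6   1.14 -1.26  2.14  1.29  0.54  1.65] 0.0 0.0
40 1 0.05 [ 0.69  1.07 -1.08  2.16  0.86  0.26 -0.94] 0.0 0.0
40 1 0 [ 0.41  0.91 -0.71  2.16 -1.05  0.17  0.88] 0.0 0.0
40 -1 0.05 [ 0.7   1.09 -1.1   2.15  0.91  0.28  2.16] 0.0 0.0
40 -1 0 [ 0.58  1.05 -1.03  2.15  0.95  0.19  2.04] 0.0 0.0
[ 2.57  -0.044 -1.237  2.56  -0.073  0.601  1.291] [ 0.0249 -0.209   0.2262] [-9.0e-04  3.6e-03 -1.0e+00]
-96 0.75 0.75 out e 0.122 tilt c,p [-3.8  0. ]
-96 0.75 0.75 up e 0.122 tilt c,p [-4.  0.]
-96 0.75 0.75 +c e 0.122 tilt c,p [-2.3  0. ]
-96 0.75 0.75 -c e 0.122 tilt c,p [-3.8  0. ]
-96 0.45 0.85 out e 0.157 tilt c,p [-3.9  0.4]
-96 0.45 0.85 up e 0.157 tilt c,
[... 1446 characters left out ...]
75 0.75 out e 0.122 tilt c,p [3.5 1.5]
60 0.75 0.75 up e 0.122 tilt c,p [3.7 1.6]
60 0.75 0.75 +c e 0.122 tilt c,p [3.5 1.4]
60 0.75 0.75 -c e 0.122 tilt c,p [2.1 0.9]
60 0.45 0.85 out e 0.157 tilt c,p [3.7 1.3]
60 0.45 0.85 up e 0.157 tilt c,p [4.1 1.2]
60 0.45 0.85 +c e 0.157 tilt c,p [3.7 1.1]
60 0.45 0.85 -c e 0.157 tilt c,p [3.  1.3]
84 0.75 0.75 out e 0.122 tilt c,p [ 3.8 -0. ]
84 0.75 0.75 up e 0.122 tilt c,p [ 4. -0.]
84 0.75 0.75 +c e 0.122 tilt c,p [ 3.8 -0. ]
84 0.75 0.75 -c e 0.122 tilt c,p [ 2.3 -0. ]
84 0.45 0.85 out e 0.157 tilt c,p [ 3.9 -0.4]
84 0.45 0.85 up e 0.157 tilt c,p [ 4.3 -0.6]
84 0.45 0.85 +c e 0.157 tilt c,p [ 3.9 -0.4]
84 0.45 0.85 -c e 0.157 tilt c,p [ 2.7 -0.4]
```

Run:
```python
from sim import *
p=np.array([C[1],-C[0],0])
def show(tag,q):
    t,r=fk(q,S,P); zz=r.as_matrix()[:,2]; print(tag,q.round(2),t.round(3),"c,p deg",np.degrees(np.arcsin([zz@C,zz@p])).round(1))
q0=np.array([2.354,.093,-1.098,2.497,.136,.606,1.046])
def go(q,tgt,turn=0,n=6):
    for _ in range(n):
        t,_r=fk(q,S,P); d=np.array(tgt)-t
        if np.linalg.norm(d)<.003: break
        L=np.linalg.norm(d); q=call(q,d*min(1,.31/L),turn)
    return q
q=go(q0,[.3,-.4,.5]);show("a",q); q=go(q,[.5,0,.6]);show("b",q)
qb=q
for tgt in ([.3,.5,.65],[.1,.6,.65]):
    q=go(qb,tgt);show("c",q)
    for i in range(6):
        q=call(q,np.array([0,0,.31]),0);show(" up",q)
# turn trick
for tgt in ([.5,0,.4],[.5,.1,.3],[0,-.5,.4]):
  for sg in (1,-1):
    q=go(qb,tgt)
    for i in range(6):
        q=call(q,np.zeros(3),sg*50);show(f" turn{sg} {tgt}",q)
```

```text
a [ 1.77  0.24 -1.19  1.64  0.22  1.41  0.46] [ 0.3 -0.4  0.5] c,p deg [0.1 0.3]
b [ 0.87  0.24 -1.27  1.43  0.23  1.64 -0.47] [ 0.5 -0.   0.6] c,p deg [0.1 0.3]
c [-0.42  0.38 -1.19  1.14  0.37  1.83 -1.58] [0.3  0.5  0.65] c,p deg [0.1 0.3]
 up [-1.47  0.18  0.47  1.09 -0.08  1.86 -1.14] [0.284 0.473 0.725] c,p deg [1.6 1. ]
 up [-1.62  0.13  0.61  1.12 -0.07  1.86 -1.14] [0.271 0.449 0.743] c,p deg [3.1 1.7]
 up [-1.82  0.09  0.8   1.13 -0.06  1.86 -1.14] [0.262 0.433 0.759] c,p deg [4.6 2.3]
 up [-2.07  0.06  1.04  1.13 -0.05  1.86 -1.15] [0.258 0.424 0.773] c,p deg [6.2 3. ]
 up [-2.32  0.04  1.29  1.12 -0.04  1.86 -1.14] [0.256 0.42  0.786] c,p deg [7.7 3.7]
 up [-2.33  0.03  1.29  1.1  -0.03  1.86 -1.15] [0.259 0.423 0.799] c,p deg [9.2 4.3]
c [-0.86  0.42 -1.16  1.09  0.41  1.85 -1.96] [0.1  0.6  0.65] c,p deg [0.1 0.3]
 up [-1.79  0.21  0.42  1.05 -0.08  1.86 -1.51] [0.095 0.563 0.721] c,p deg [1.8 0.4]
 up [-1.92  0.15  0.54  1.09 -0.08  1.86 -1.51] [0.09  0.531 0.741] c,p deg [3.4 0.5]
 up [-2.1   0.1   0.71  1.11 -0.07  1.86 -1.52] [0.087 0.509 0.757] c,p deg [5.1 0.5]
 u
[... 3269 characters left out ...]
07 -0.79  1.04 -2.63] [-0.115 -0.514  0.241] c,p deg [-0.8  2.9]
 turn-1 [0, -0.5, 0.4] [ 1.84  0.17 -0.45  1.84  0.08  1.15  2.14] [ 0.  -0.5  0.4] c,p deg [0.1 0.3]
 turn-1 [0, -0.5, 0.4] [ 2.39  0.39 -1.29  1.8   0.39  1.25  2.63] [ 0.009 -0.507  0.393] c,p deg [0.2 0. ]
 turn-1 [0, -0.5, 0.4] [ 1.96  0.64 -1.29  2.09  0.82  1.03  2.63] [ 0.153 -0.474  0.207] c,p deg [-2.7 -2.3]
 turn-1 [0, -0.5, 0.4] [ 1.66  0.84 -1.29  2.45  1.29  0.96  2.63] [ 0.191 -0.35   0.071] c,p deg [-5.6 -1.9]
 turn-1 [0, -0.5, 0.4] [0.82 0.6  0.03 2.56 2.3  0.11 2.63] [ 0.187 -0.346  0.039] c,p deg [-6.2 -1.4]
 turn-1 [0, -0.5, 0.4] [0.66 0.62 0.29 2.56 3.89 0.11 1.98] [ 0.189 -0.348  0.039] c,p deg [-6.2 -1.4]
```

Emit:
move_arm(steps=[0,-80,210,-200,0,0,-80,210,-200,0,0,-80,210,-200,0,0,-80,210,-200,0,0,-80,210,-200,0])

```text
t: 12.85
tool_pos: [0.2199, -0.3582, 0.4251]
tool_rot: [0.742, 0.671, 0.001, 0.001]
contact_force: [-0.2, -0.3, -0.7]
opening: 0.0003
```

Emit:
move_arm(steps=[0,200,200,-120,0,0,200,200,-120,0,0,200,200,-120,0,0,200,200,-120,0,0,200,200,-120,0])

```text
t: 13.48
tool_pos: [0.4381, -0.1775, 0.5449]
tool_rot: [0.742, 0.671, 0.001, 0.0]
contact_force: [1.0, 0.2, 0.2]
opening: 0.0001
```

Emit:
move_arm(steps=[0,300,-50,-55,0,0,300,-50,-55,0,0,300,-50,-55,0,0,300,-50,-55,0,0,300,-50,-55,0])

```text
t: 14.1
tool_pos: [0.4163, 0.1264, 0.5998]
tool_rot: [0.742, 0.671, 0.001, 0.001]
contact_force: [1.3, -0.0, 0.3]
opening: 0.0001
```

```bash
python3 s.py
```

```text
14.1 [ 0.794  0.07  -1.275  1.523  0.068  1.595 -0.579] [0.4163 0.1264 0.5998] [ 1.3 -0.   0.3]
[[ 0.101  0.995  0.003]
 [ 0.995 -0.101  0.   ]
 [ 0.     0.003 -1.   ]]
```

Emit:
move_arm(steps=[0,238,-194,-50,0,0,238,-194,-50,0,0,238,-194,-50,0,0,238,-194,-50,0,0,238,-194,-50,0])

```text
t: 14.72
tool_pos: [0.2544, 0.3705, 0.6476]
tool_rot: [0.742, 0.671, 0.001, 0.001]
contact_force: [0.2, 0.6, 0.4]
opening: 0.0004
```

Emit:
move_arm(steps=[0,140,-110,-200,0,0,140,-110,-250,0,0,140,-110,-310,0,0,140,-110,-370,0,0,140,-110,-400,0])

```text
t: 15.35
tool_pos: [0.2287, 0.4389, 0.6883]
tool_rot: [0.741, 0.671, -0.014, 0.02]
contact_force: [0.3, 0.5, -1.3]
opening: 0.0003
```

```bash
python3 s.py
```

```text
15.35 [-0.937  0.134 -0.35   1.208  0.067  1.852 -1.367] [0.2287 0.4389 0.6883] [ 0.3  0.5 -1.3]
[[ 0.099  0.995  0.005]
 [ 0.994 -0.098 -0.048]
 [-0.047  0.01  -0.999]]
```

Emit:
move_arm(steps=[0,0,0,-300,0,0,0,0,-300,0,0,0,0,-300,0,0,0,0,-300,0,0,0,0,-300,0])

```text
t: 15.98
tool_pos: [0.2308, 0.445, 0.7221]
tool_rot: [0.741, 0.672, 0.012, 0.011]
contact_force: [0.4, 0.3, 0.5]
opening: 0.0003
```

```bash
python3 s.py
```

```text
15.97 [-1.908  0.121  0.849  1.184 -0.066  1.861 -1.181] [0.2308 0.445  0.7221] [0.4 0.3 0.5]
[[ 0.098  0.995  0.032]
 [ 0.995 -0.098  0.   ]
 [ 0.003  0.032 -0.999]]
```

Run:
```python
from sim import *
p=np.array([C[1],-C[0],0])
q0=np.array([-1.908,.121,.849,1.184,-.066,1.861,-1.181])
for a in (0,30,60):
  for b in (0,90,180,270):
   for tn in (0,50,-50):
    u=np.sin(np.radians(a))*(np.cos(np.radians(b))*C+np.sin(np.radians(b))*p)+[0,0,np.cos(np.radians(a))]
    q=q0
    for i in range(3): q=call(q,u*.31,tn)
    t,r=fk(q,S,P);zz=r.as_matrix()[:,2]
    print(a,b,tn,q.round(2),t.round(2),np.degrees(np.arcsin([zz@C,zz@p])).round(1))
   if a==0:break
```

```text
0 0 0 [-2.36  0.05  1.29  1.17 -0.02  1.86 -1.17] [0.24 0.42 0.76] [4.7 3.6]
0 0 50 [-1.2   0.39  1.29  1.06 -0.48  1.86 -2.63] [0.55 0.26 0.71] [4.7 3.4]
0 0 -50 [-2.35  0.06  1.29  1.15 -0.03  1.86  1.45] [0.24 0.43 0.77] [5.3 3.9]
30 0 0 [-1.53  0.35  0.38  0.85 -0.1   1.86 -1.31] [0.23 0.63 0.73] [5.1 3.2]
30 0 50 [-1.24  0.53  1.29  1.01 -0.62  1.86 -2.63] [0.56 0.39 0.67] [5.4 1.6]
30 0 -50 [-1.53  0.35  0.38  0.84 -0.1   1.86  1.31] [0.23 0.63 0.73] [5.8 3.4]
30 90 0 [-0.96  0.23  0.4   0.95 -0.09  1.86 -0.7 ] [0.5  0.34 0.75] [3.9 5.1]
30 90 50 [-1.05  0.43  1.29  1.02 -0.51  1.86 -2.63] [0.6  0.21 0.71] [4.2 5.2]
30 90 -50 [-0.95  0.24  0.39  0.94 -0.09  1.86  1.92] [0.5  0.34 0.76] [4.4 5.5]
30 180 0 [-0.21 -0.23 -0.34  1.4  -0.08  1.86 -0.67] [0.25 0.16 0.75] [3.6 4.4]
30 180 50 [ 0.88 -0.35 -0.72  1.45 -0.3   1.86 -2.63] [0.28 0.1  0.73] [3.3 5.2]
30 180 -50 [-0.2  -0.24 -0.33  1.4  -0.08  1.86  1.97] [0.25 0.15 0.75] [3.9 4.8]
30 270 0 [-2.57  0.07  0.81  1.16 -0.01  1.86 -1.87] [-0.08  0.49  0.75] [4.7 1.4]
30 270 50 [-1.32  0.45  1.29  1.09 -0.52  1.86 -2.63] [0.52 0.3
[... 386 characters left out ...]
0.5 ] [0.72 0.3  0.68] [3.2 5.5]
60 90 50 [-0.85  0.64  1.29  0.88 -0.73  1.86 -2.63] [0.72 0.24 0.65] [3.3 6. ]
60 90 -50 [-0.54  0.54  0.23  0.63 -0.13  1.86  2.13] [0.72 0.3  0.68] [3.5 5.9]
60 180 0 [ 0.72 -0.22 -0.12  1.44 -0.09  1.86  0.47] [ 0.24 -0.18  0.73] [1.1 4.7]
60 180 50 [ 0.71 -0.22 -0.11  1.43 -0.09  1.86 -2.14] [ 0.24 -0.18  0.74] [1.1 4.9]
60 180 -50 [-0.3  -0.33  0.39  1.5   0.11  1.86  2.63] [ 0.25 -0.16  0.72] [1.5 5.2]
60 270 0 [-2.57  0.28  0.38  0.97 -0.06  1.86 -2.33] [-0.37  0.49  0.72] [ 4.  -0.1]
60 270 50 [-1.5   0.53  1.29  1.18 -0.57  1.82 -2.63] [0.44 0.47 0.61] [ 1.4 -3.7]
60 270 -50 [-2.57  0.28  0.37  0.96 -0.06  1.86  0.29] [-0.38  0.49  0.72] [ 4.3 -0.3]
```

Emit:
move_arm(steps=[0,0,0,-300,0,0,0,0,-300,0,0,0,0,-300,0,0,0,0,-300,0,0,0,0,-300,0])

```text
t: 16.6
tool_pos: [0.2245, 0.4408, 0.7657]
tool_rot: [0.739, 0.671, 0.057, -0.006]
contact_force: [0.6, -0.2, 0.7]
opening: 0.0004
```

```bash
python3 s.py
```

```text
16.6 [-2.279  0.101  1.252  1.135 -0.078  1.862 -1.157] [0.2245 0.4408 0.7657] [ 0.6 -0.2  0.7]
[[ 0.093  0.993  0.075]
 [ 0.991 -0.1    0.085]
 [ 0.092  0.067 -0.994]]
```

Emit:
move_arm(steps=[0,150,-100,-250,0,0,150,-100,-250,0,0,150,-100,-250,0,0,150,-100,-250,0,0,150,-100,-250,0])

```text
t: 17.23
tool_pos: [0.1342, 0.5102, 0.8085]
tool_rot: [0.736, 0.668, 0.105, -0.031]
contact_force: [0.5, 0.2, 0.3]
opening: 0.0005
```

```bash
python3 s.py
```

```text
17.23 [-2.003  0.098  0.646  0.994  0.015  1.862 -1.457] [0.1342 0.5102 0.8085] [0.5 0.2 0.3]
[[ 0.085  0.99   0.113]
 [ 0.977 -0.105  0.186]
 [ 0.196  0.095 -0.976]]
```

Emit:
move_arm(steps=[0,120,-180,-220,0,0,120,-180,-220,0,0,120,-180,-220,0,0,120,-180,-220,0,0,120,-180,-220,0])

```text
t: 17.85
tool_pos: [0.0355, 0.5294, 0.8818]
tool_rot: [0.726, 0.664, 0.147, -0.108]
contact_force: [1.4, -0.1, -0.4]
opening: 0.0006
```

```bash
python3 s.py
```

```text
17.85 [-2.294  0.082  0.762  0.857  0.005  1.862 -1.632] [0.0355 0.5294 0.8818] [ 1.4 -0.1 -0.4]
[[ 0.076  0.995  0.07 ]
 [ 0.931 -0.096  0.352]
 [ 0.357  0.039 -0.933]]
```

Emit:
move_arm(steps=[0,130,0,-260,0,0,130,0,-260,0,0,130,0,-260,0,0,130,0,-260,0,0,130,0,-260,0])

```text
t: 18.48
tool_pos: [0.0397, 0.52, 0.9382]
tool_rot: [0.714, 0.656, 0.202, -0.137]
contact_force: [-1.0, 0.7, 0.3]
opening: 0.0005
```

```bash
python3 s.py
```

```text
18.48 [-2.218  0.052  0.589  0.761  0.116  1.862 -1.661] [0.0397 0.52   0.9382] [-1.   0.7  0.3]
[[ 0.057  0.992  0.109]
 [ 0.882 -0.101  0.461]
 [ 0.468  0.07  -0.881]]
```

Emit:
move_arm(steps=[0,150,-100,-250,0,0,150,-100,-250,0,0,150,-100,-250,0,0,150,-100,-250,0,0,150,-100,-250,0])

```text
t: 19.1
tool_pos: [-0.0274, 0.5444, 0.9712]
tool_rot: [0.703, 0.654, 0.226, -0.165]
contact_force: [0.7, 0.1, 0.6]
opening: 0.0002
```

```bash
python3 s.py
python3 - <<'E'
from sim import *
s=__import__("plant").bot.sense(); q=s["q"]; r=R.from_quat(s["tool_rot"]); t,rr=fk(q,S,P); print("model err",t-s["tool_pos"],(r.inv()*rr).magnitude())
# feasibility at the drawer with this exact orientation
rng=np.random.default_rng(1)
for dd in (.25,.17,.08,0):
    tgt=np.array([.554,.213,.04])-C*dd
    bs=sorted((ik(rng.uniform(LO,HI),tgt,r,reg=0) for _ in range(10)),key=lambda a:a[1]+a[2])[:2]
    for b in bs: print(dd,b[0].round(2),round(b[1],4),round(b[2],4))
E
```

```text
19.1 [-2.573  0.139  1.042  0.65  -0.018  1.862 -1.653] [-0.0274  0.5444  0.9712] [0.7 0.1 0.6]
[[ 0.043  0.994  0.103]
 [ 0.845 -0.091  0.527]
 [ 0.533  0.064 -0.844]]
model err [0.00017591 0.01086423 0.0069102 ] 0.0004983473788346336
0.25 [ 0.93  0.96 -0.96  2.13  0.47  0.39 -0.28] 0.0 0.0
0.25 [ 0.67  0.8  -0.51  2.15 -0.59  0.38  0.78] 0.0 0.0
0.17 [ 0.82  0.99 -1.03  2.18  0.79  0.33 -0.72] 0.0 0.0
0.17 [ 0.66  0.86 -0.73  2.18 -0.15  0.22  0.22] 0.0 0.0
0.08 [ 0.47  0.85 -0.7   2.2  -0.43  0.12  0.35] 0.0 0.0
0.08 [ 0.59  0.93 -0.92  2.2   0.87  0.18 -0.95] 0.0 0.0
0 [ 0.4   0.91 -0.87  2.19  1.22  0.12 -1.43] 0.0 0.0
0 [ 0.5   1.01 -1.06  2.18  1.4   0.3  -1.58] 0.0 0.0
```

```bash
cat > path.py <<'E'
from sim import *
from plant import bot
import sys
s=bot.sense(); q=s["q"]; r0=R.from_quat(s["tool_rot"])
W=eval(sys.argv[1])
for w in W:
    for _ in range(5):
        t,r=fk(q,S,P); d=np.array(w)-t; L=np.linalg.norm(d)
        if L<.003: break
        q=call(q,d*min(1,.31/L),0)
    t,r=fk(q,S,P); print(w,q.round(2),t.round(3),"dev deg",round(np.degrees((r0.inv()*r).magnitude()),2))
E
for W in "[[.2,.45,.75],[.45,.2,.6],[.52,-.05,.35],[.53,-.03,.05],[.54,.08,.04],[.554,.213,.04]]" "[[.2,.45,.75],[.4,-.1,.6],[.45,-.3,.3],[.5,-.2,.1],[.53,-.03,.05],[.54,.08,.04],[.554,.213,.04]]"; do python3 path.py "$W"; echo; done
```

```text
[0.2, 0.45, 0.75] [-2.2  -0.35  0.55  1.54  0.32  1.35 -1.68] [0.2  0.45 0.75] dev deg 0.03
[0.45, 0.2, 0.6] [-1.58 -0.35  1.01  1.77 -0.13  1.17 -0.59] [0.45 0.2  0.6 ] dev deg 0.03
[0.52, -0.05, 0.35] [-1.28 -0.35  1.29  2.12 -0.19  0.94  0.02] [ 0.43  -0.008  0.412] dev deg 5.74
[0.53, -0.03, 0.05] [-1.38 -0.35  1.29  2.51 -0.15  0.46 -0.05] [0.356 0.038 0.277] dev deg 10.34
[0.54, 0.08, 0.04] [-1.67 -0.35  1.29  2.56  0.28  0.29 -0.71] [0.373 0.1   0.26 ] dev deg 14.03
[0.554, 0.213, 0.04] [-1.98 -0.35  1.29  2.56  0.92  0.31 -1.61] [0.384 0.178 0.262] dev deg 16.48

[0.2, 0.45, 0.75] [-2.2  -0.35  0.55  1.54  0.32  1.35 -1.68] [0.2  0.45 0.75] dev deg 0.03
[0.4, -0.1, 0.6] [-0.81 -0.1   1.29  1.7  -0.45  1.63  0.4 ] [ 0.4 -0.1  0.6] dev deg 0.03
[0.45, -0.3, 0.3] [ 0.18  0.65  1.    1.82 -0.81  1.57  1.41] [ 0.45 -0.3   0.3 ] dev deg 0.03
[0.5, -0.2, 0.1] [ 0.18  0.8   0.68  2.03 -1.05  1.18  1.51] [ 0.5 -0.2  0.1] dev deg 0.03
[0.53, -0.03, 0.05] [ 0.38  0.74 -0.09  2.16 -1.05  0.59  1.23] [ 0.53 -0.03  0.05] dev deg 0.03
[0.54, 0.08, 0.04] [ 0.42  0.78 -0.45  2.2  -1.05  0.29  1.05] [0.54 0.08 0.04] dev deg 0.03
[0.554, 0.213, 0.04] [ 0.27  0.83 -0.62  2.18 -1.05  0.11  0.83] [0.556 0.212 0.041] dev deg 0.6
```

```bash
for W in "[[.2,.45,.75],[.4,-.1,.6],[.35,-.5,.4],[.5,-.25,.25],[.53,-.03,.1],[.53,-.03,.04],[.54,.08,.04],[.554,.213,.04]]" "[[.3,.3,.85],[.5,0,.7],[.55,-.3,.35],[.53,-.1,.1],[.54,.08,.04],[.554,.213,.04]]"; do python3 path.py "$W"; echo; done
```

```text
[0.2, 0.45, 0.75] [-2.2  -0.35  0.55  1.54  0.32  1.35 -1.68] [0.2  0.45 0.75] dev deg 0.03
[0.4, -0.1, 0.6] [-0.81 -0.1   1.29  1.7  -0.45  1.63  0.4 ] [ 0.4 -0.1  0.6] dev deg 0.03
[0.35, -0.5, 0.4] [ 0.61  0.68  0.89  1.41 -0.66  1.86  1.45] [ 0.35 -0.5   0.4 ] dev deg 0.03
[0.5, -0.25, 0.25] [ 0.11  0.69  0.93  1.87 -0.89  1.47  1.37] [ 0.5  -0.25  0.25] dev deg 0.03
[0.53, -0.03, 0.1] [ 0.24  0.65  0.11  2.16 -1.05  0.74  1.2 ] [ 0.53 -0.03  0.1 ] dev deg 0.03
[0.53, -0.03, 0.04] [ 0.41  0.75 -0.13  2.16 -1.05  0.56  1.23] [ 0.53 -0.03  0.04] dev deg 0.03
[0.54, 0.08, 0.04] [ 0.42  0.78 -0.45  2.2  -1.05  0.29  1.05] [0.54 0.08 0.04] dev deg 0.03
[0.554, 0.213, 0.04] [ 0.27  0.83 -0.62  2.18 -1.05  0.11  0.83] [0.556 0.212 0.041] dev deg 0.6

[0.3, 0.3, 0.85] [-1.75 -0.35  0.56  1.28  0.07  1.6  -1.22] [0.3  0.3  0.85] dev deg 0.03
[0.5, 0, 0.7] [-1.5  -0.35  1.29  1.44 -0.18  1.57 -0.28] [0.491 0.004 0.7  ] dev deg 0.93
[0.55, -0.3, 0.35] [-0.98 -0.35  1.29  1.99 -0.18  1.2   0.26] [ 0.382 -0.14   0.46 ] dev deg 6.99
[0.53, -0.1, 0.1] [-1.25 -0.35  1.29  2.43 -0.13  0.58  0.04] [ 0.368 -0.014  0.296] dev deg 11.91
[0.54, 0.08, 0.04] [-1.69 -0.35  1.29  2.56  0.4   0.29 -0.84] [0.377 0.097 0.258] dev deg 15.43
[0.554, 0.213, 0.04] [-2.   -0.35  1.29  2.56  0.97  0.34 -1.66] [0.386 0.175 0.26 ] dev deg 17.64
```

Emit:
move_arm(steps=[0,-177,207,150,0,0,-177,207,150,0,0,-177,207,150,0,0,-177,207,150,0,0,-177,207,150,0])

```text
t: 19.73
tool_pos: [0.1792, 0.4577, 0.7714]
tool_rot: [0.703, 0.653, 0.227, -0.164]
contact_force: [28.9, -0.8, 12.0]
opening: 0.0004
```

Emit:
move_arm(steps=[0,-274,126,-67,0,0,-274,126,-67,0,0,-274,126,-67,0,0,-274,126,-67,0,0,-274,126,-67,0])

```text
t: 20.35
tool_pos: [0.2313, 0.3249, 0.735]
tool_rot: [0.703, 0.656, 0.222, -0.161]
contact_force: [-0.4, -0.2, -0.3]
opening: 0.0006
```

```bash
python3 s.py;python3 path.py "[[.4,-.1,.6],[.45,-.3,.3],[.5,-.2,.1],[.53,-.03,.05],[.54,.08,.04],[.554,.213,.04]]"
```

```text
20.35 [-1.397 -0.346  0.258  1.599 -0.045  1.336 -1.2  ] [0.2313 0.3249 0.735 ] [-0.4 -0.2 -0.3]
[[ 0.04   0.994  0.101]
 [ 0.85  -0.087  0.519]
 [ 0.525  0.065 -0.849]]
[0.4, -0.1, 0.6] [-0.83 -0.12  1.28  1.69 -0.42  1.62  0.38] [ 0.4 -0.1  0.6] dev deg 0.03
[0.45, -0.3, 0.3] [ 0.18  0.64  1.    1.82 -0.8   1.56  1.4 ] [ 0.45 -0.3   0.3 ] dev deg 0.03
[0.5, -0.2, 0.1] [ 0.17  0.8   0.69  2.04 -1.05  1.17  1.51] [ 0.5 -0.2  0.1] dev deg 0.03
[0.53, -0.03, 0.05] [ 0.37  0.73 -0.08  2.16 -1.05  0.58  1.22] [ 0.53 -0.03  0.05] dev deg 0.03
[0.54, 0.08, 0.04] [ 0.4   0.78 -0.43  2.2  -1.05  0.29  1.05] [0.54 0.08 0.04] dev deg 0.03
[0.554, 0.213, 0.04] [ 0.26  0.82 -0.61  2.18 -1.05  0.11  0.83] [0.556 0.212 0.042] dev deg 0.41
```

Emit:
move_arm(steps=[0,-45,20,-9,0,0,-90,40,-18,0,0,-135,60,-27,0,0,-175,80,-36,0,0,-213,98,-44,0])

```text
t: 20.98
tool_pos: [0.3115, 0.1219, 0.6699]
tool_rot: [0.704, 0.655, 0.223, -0.161]
contact_force: [1.5, 0.5, 0.8]
opening: 0.0005
```

Emit:
move_arm(steps=[0,-45,20,-9,0,0,-90,40,-18,0,0,-135,60,-27,0,0,-175,80,-36,0,0,-213,98,-44,0])

```text
t: 21.6
tool_pos: [0.3952, -0.0888, 0.6021]
tool_rot: [0.703, 0.656, 0.222, -0.162]
contact_force: [1.3, -0.5, -0.9]
opening: 0.0004
```

```bash
python3 s.py;python3 path.py "[[.45,-.3,.3],[.5,-.2,.1],[.53,-.03,.05],[.54,.08,.04],[.554,.213,.04]]"
```

```text
21.6 [-0.703 -0.108  1.116  1.696 -0.447  1.617  0.343] [ 0.3952 -0.0888  0.6021] [ 1.3 -0.5 -0.9]
[[ 0.04   0.994  0.1  ]
 [ 0.85  -0.086  0.519]
 [ 0.525  0.064 -0.849]]
[0.45, -0.3, 0.3] [ 0.19  0.63  0.96  1.82 -0.79  1.55  1.38] [ 0.45 -0.3   0.3 ] dev deg 0.03
[0.5, -0.2, 0.1] [ 0.17  0.8   0.69  2.04 -1.05  1.17  1.51] [ 0.5 -0.2  0.1] dev deg 0.03
[0.53, -0.03, 0.05] [ 0.37  0.73 -0.08  2.16 -1.05  0.58  1.22] [ 0.53 -0.03  0.05] dev deg 0.03
[0.54, 0.08, 0.04] [ 0.4   0.78 -0.43  2.2  -1.05  0.3   1.05] [0.54 0.08 0.04] dev deg 0.03
[0.554, 0.213, 0.04] [ 0.26  0.82 -0.61  2.18 -1.05  0.11  0.83] [0.556 0.212 0.041] dev deg 0.39
```

Emit:
move_arm(steps=[0,-35,5,15,0,0,-70,10,30,0,0,-105,16,46,0,0,-140,22,62,0,0,-168,27,76,0])

```text
t: 22.22
tool_pos: [0.4233, -0.1937, 0.4493]
tool_rot: [0.703, 0.656, 0.222, -0.164]
contact_force: [-0.1, 0.4, -0.2]
opening: 0.0005
```

Emit:
move_arm(steps=[0,-35,5,15,0,0,-70,10,30,0,0,-105,16,46,0,0,-140,22,62,0,0,-168,27,76,0])

```text
t: 22.85
tool_pos: [0.4507, -0.2991, 0.2985]
tool_rot: [0.703, 0.656, 0.223, -0.164]
contact_force: [0.4, -0.2, 0.9]
opening: 0.0002
```

Emit:
move_arm(steps=[0,-1,6,42,0,0,-3,12,84,0,0,-4,18,126,0,0,-6,24,168,0,0,-7,30,210,0])

```text
t: 23.48
tool_pos: [0.5012, -0.1966, 0.1182]
tool_rot: [0.703, 0.656, 0.222, -0.164]
contact_force: [-0.4, 0.1, -0.2]
opening: 0.0004
```

```bash
python3 s.py;python3 path.py "[[.53,-.03,.05],[.54,.08,.04],[.554,.213,.04]]";python3 path.py "[[.53,-.03,.05],[.51,.08,.04],[.524,.213,.04]]"
```

```text
23.48 [ 0.127  0.78   0.723  2.039 -1.044  1.199  1.479] [ 0.5012 -0.1966  0.1182] [-0.4  0.1 -0.2]
[[ 0.041  0.994  0.097]
 [ 0.849 -0.086  0.521]
 [ 0.527  0.061 -0.848]]
[0.53, -0.03, 0.05] [ 0.36  0.73 -0.07  2.16 -1.05  0.59  1.22] [ 0.53 -0.03  0.05] dev deg 0.03
[0.54, 0.08, 0.04] [ 0.39  0.78 -0.42  2.2  -1.05  0.31  1.04] [0.54 0.08 0.04] dev deg 0.03
[0.554, 0.213, 0.04] [ 0.26  0.82 -0.61  2.18 -1.05  0.11  0.83] [0.556 0.212 0.041] dev deg 0.22
[0.53, -0.03, 0.05] [ 0.36  0.73 -0.07  2.16 -1.05  0.59  1.22] [ 0.53 -0.03  0.05] dev deg 0.03
[0.51, 0.08, 0.04] [ 0.47  0.79 -0.53  2.26 -1.05  0.22  1.06] [0.51 0.08 0.04] dev deg 0.03
[0.524, 0.213, 0.04] [ 0.26  0.81 -0.62  2.22 -1.05  0.11  0.82] [0.528 0.211 0.043] dev deg 1.89
```

Emit:
move_arm(steps=[0,22,8,30,0,0,44,16,60,0,0,66,24,90,0,0,88,32,120,0,0,108,40,150,0])

```text
t: 24.1
tool_pos: [0.5609, -0.0304, 0.0529]
tool_rot: [0.703, 0.656, 0.223, -0.162]
contact_force: [0.7, -0.0, -0.3]
opening: 0.0003
```

```bash
python3 s.py;python3 path.py "[[.57,.08,.035],[.584,.213,.035]]";python3 path.py "[[.55,.08,.03],[.56,.213,.03]]"
python3 - <<'E'
from h import *
k=600/220
for uv in ((178,107),(340,138)): print(at("side",(230+uv[0]/k,140+uv[1]/k),.071))
b=vision.get_image("side"); cv2.imwrite("pics/z6.png",cv2.resize(b[100:300,240:440],(600,600),interpolation=2)[:,:,::-1])
print(proj("side",bot.sense()["tool_pos"]))
E
```

```text
24.1 [ 0.306  0.735 -0.047  2.107 -1.037  0.622  1.157] [ 0.5609 -0.0304  0.0529] [ 0.7 -0.  -0.3]
[[ 0.04   0.994  0.101]
 [ 0.849 -0.087  0.521]
 [ 0.527  0.065 -0.848]]
[0.57, 0.08, 0.035] [ 0.33  0.78 -0.35  2.14 -1.05  0.36  1.03] [0.57  0.08  0.035] dev deg 0.03
[0.584, 0.213, 0.035] [ 0.22  0.83 -0.54  2.12 -1.05  0.16  0.83] [0.584 0.213 0.035] dev deg 0.03
[0.55, 0.08, 0.03] [ 0.39  0.8  -0.43  2.18 -1.05  0.29  1.05] [0.55 0.08 0.03] dev deg 0.03
[0.56, 0.213, 0.03] [ 0.25  0.84 -0.6   2.16 -1.05  0.11  0.84] [0.562 0.212 0.031] dev deg 0.61
[0.45829026 0.07369508 0.071     ]
[0.62503736 0.0500753  0.071     ]
[[329.19018618 216.38793033]]
```

View pics/z6.png

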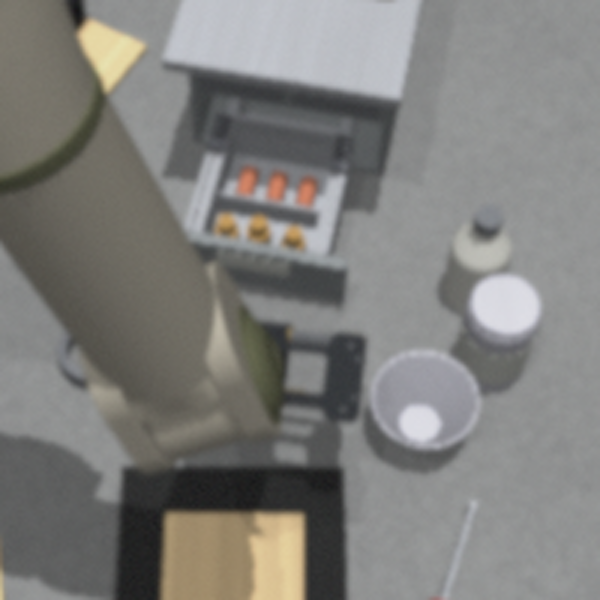

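The side view shows the leaned gripper in front of the drawer with clear space up to the front, the lid flat on the mat, and the bystanders untouched. Now I'll push.

Emit:
move_arm(steps=[0,14,0,16,0,0,28,0,32,0,0,42,-1,47,0,0,46,-1,50,0,0,51,-1,53,0])

```text
t: 24.78
tool_pos: [0.5671, 0.0371, 0.0342]
tool_rot: [0.704, 0.655, 0.222, -0.162]
contact_force: [0.2, 0.1, -0.9]
opening: 0.0006
```

Emit:
move_arm(steps=[0,4,0,2.5,0,0,9,0,5.5,0,0,14,0.5,9,0,0,19,0.5,12,0,0,24,0.5,15,0])

```text
t: 25.4
tool_pos: [0.5706, 0.0642, 0.0338]
tool_rot: [0.705, 0.654, 0.222, -0.161]
contact_force: [1.0, -2.5, 0.1]
opening: 0.0007
```

```bash
python3 s.py
```

```text
25.4 [ 0.335  0.778 -0.345  2.14  -1.037  0.365  1.015] [0.5706 0.0642 0.0338] [ 1.  -2.5  0.1]
[[ 0.045  0.994  0.103]
 [ 0.851 -0.092  0.518]
 [ 0.524  0.064 -0.849]]
```

Emit:
move_arm(steps=[0,6.8,0.2,4.2,0,0,13.6,0.3,8.4,0,0,20.4,0.5,12.6,0,0,27.2,0.7,16.8,0,0,34,0.8,21,0])

```text
t: 26.02
tool_pos: [0.5747, 0.1048, 0.0339]
tool_rot: [0.704, 0.654, 0.222, -0.162]
contact_force: [2.5, -3.2, -1.0]
opening: 0.0005
```

Emit:
move_arm(steps=[0,6.8,0.2,4.2,0,0,13.6,0.3,8.4,0,0,20.4,0.5,12.6,0,0,27.2,0.7,16.8,0,0,34,0.8,21,0])

```text
t: 26.65
tool_pos: [0.5791, 0.1445, 0.034]
tool_rot: [0.704, 0.655, 0.222, -0.162]
contact_force: [1.8, -3.1, -0.5]
opening: 0.0005
```

```bash
python3 s.py; python3 path.py "[[.585,.205,.034]]"
```

```text
26.65 [ 0.277  0.801 -0.479  2.138 -1.037  0.235  0.891] [0.5791 0.1445 0.034 ] [ 1.8 -3.1 -0.5]
[[ 0.044  0.994  0.102]
 [ 0.85  -0.091  0.519]
 [ 0.525  0.063 -0.849]]
[0.585, 0.205, 0.034] [ 0.22  0.82 -0.53  2.12 -1.05  0.17  0.84] [0.585 0.205 0.034] dev deg 0.03
```

Emit:
move_arm(steps=[0,6.8,0.2,4.2,0,0,13,0.3,8,0,0,18.7,0.4,11.6,0,0,23.8,0.6,14.7,0,0,28,0.7,17.4,0])

```text
t: 27.28
tool_pos: [0.5828, 0.1771, 0.034]
tool_rot: [0.704, 0.655, 0.222, -0.162]
contact_force: [1.2, -3.4, 1.8]
opening: 0.0005
```

Emit:
move_arm(steps=[0,1.7,0,1,0,0,3.4,0.1,2.1,0,0,5.1,0.1,3.2,0,0,6.8,0.2,4.2,0,0,8.5,0.2,5.3,0])

```text
t: 27.9
tool_pos: [0.5838, 0.1868, 0.0339]
tool_rot: [0.704, 0.655, 0.222, -0.162]
contact_force: [1.8, -2.8, 0.9]
opening: 0.0001
```

```bash
python3 s.py
python3 - <<'E'
from h import *
b=vision.get_image("side"); cv2.imwrite("pics/z7.png",cv2.resize(b[80:230,260:410],(600,600),interpolation=2)[:,:,::-1])
E
```

```text
27.9 [ 0.229  0.813 -0.525  2.127 -1.037  0.181  0.827] [0.5838 0.1868 0.0339] [ 1.8 -2.8  0.9]
[[ 0.044  0.994  0.102]
 [ 0.85  -0.091  0.519]
 [ 0.525  0.063 -0.849]]
```

View pics/z7.png

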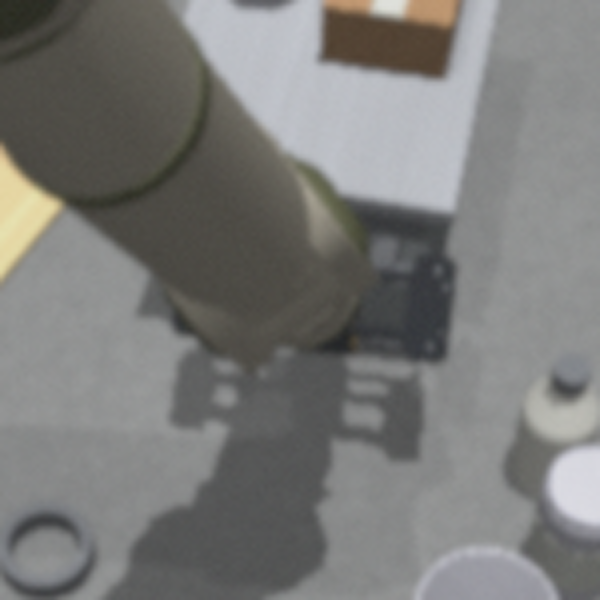

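The side view shows the leaned gripper still just ahead of the shelf edge, and the force is only sliding friction, so the detent hasn't been reached yet. I'll continue slowly.

Emit:
move_arm(steps=[0,1.2,0,0.7,0,0,2.4,0.1,1.5,0,0,3.6,0.1,2.2,0,0,4.8,0.1,3,0,0,6,0.2,3.7,0])

```text
t: 28.58
tool_pos: [0.5848, 0.1937, 0.0339]
tool_rot: [0.704, 0.654, 0.222, -0.161]
contact_force: [0.9, -4.3, 1.0]
opening: 0.0005
```

Emit:
move_arm(steps=[0,0.8,0,0.5,0,0,1.6,0,1,0,0,2.4,0.1,1.5,0,0,3.2,0.1,2,0,0,4,0.1,2.5,0])

```text
t: 29.2
tool_pos: [0.5852, 0.1956, 0.0336]
tool_rot: [0.706, 0.654, 0.222, -0.16]
contact_force: [-3.8, -16.9, 11.9]
opening: 0.0005
```

```bash
python3 s.py
python3 - <<'E'
from h import *
s=bot.sense(); print(s["torque"])
F=s["contact_force"];M=s["torque"]; r0=np.cross(F,M)/(F@F); print("line pt rel",r0,"dir",F/np.linalg.norm(F),"pitch",F@M/(F@F))
a=vision.get_image("top");b=vision.get_image("side")
a=cv2.resize(a[130:250,180:300],(400,400),interpolation=2);b=cv2.resize(b[100:200,290:390],(400,400),interpolation=2)
cv2.imwrite("pics/z8.png",np.hstack([a,b])[:,:,::-1])
E
```

```text
29.2 [ 0.215  0.814 -0.531  2.124 -1.036  0.167  0.809] [0.5852 0.1956 0.0336] [ -3.8 -16.9  11.9]
[[ 0.047  0.994  0.103]
 [ 0.852 -0.094  0.516]
 [ 0.522  0.064 -0.851]]
[-2.12234772  0.46215144  0.05182231]
line pt rel [-0.01447511 -0.05693559 -0.08506685] dir [-0.17928091 -0.80319993  0.56809174] pitch 0.0018434270536838236
```

View pics/z8.png

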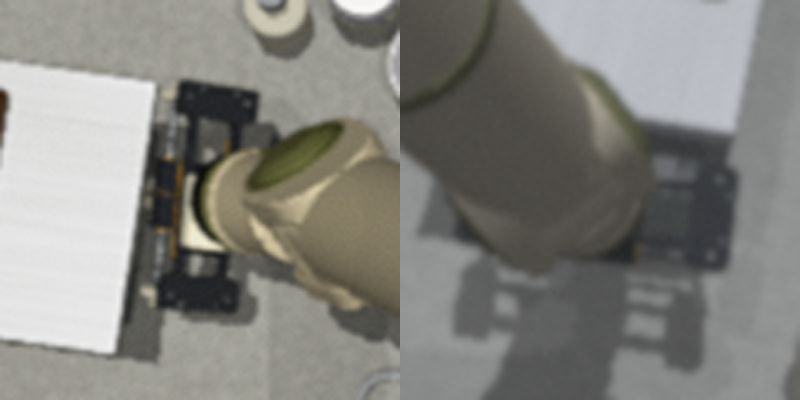

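The top view shows the gripper clear just ahead of the shelf edge. The force is at the fingertip, with the tip rubbing down on the drawer front. The estimate puts the drawer about 9 mm from home, inside the detent. I'll relieve the vertical rub and push on.

Emit:
move_arm(steps=[0,0.6,0,-0.8,0,0,1.2,0.1,-1.6,0,0,2,0.1,-1.1,0,0,2.8,0.1,-0.6,0,0,3.6,0.2,-0.1,0])

```text
t: 29.92
tool_pos: [0.5853, 0.197, 0.0341]
tool_rot: [0.706, 0.653, 0.22, -0.159]
contact_force: [-3.4, -15.7, 1.3]
opening: 0.0002
```

```bash
python3 s.py
python3 - <<'E'
from h import *
for uv in ((187,240),(347,266)): print(at("side",(240+uv[0]/3,100+uv[1]/3),.071))
E
```

```text
29.93 [ 0.208  0.812 -0.527  2.124 -1.035  0.168  0.802] [0.5853 0.197  0.0341] [ -3.4 -15.7   1.3]
[[ 0.049  0.993  0.103]
 [ 0.853 -0.095  0.513]
 [ 0.52   0.063 -0.852]]
[0.47822345 0.07275412 0.071     ]
[0.62743935 0.05651909 0.071     ]
```

Run:
```python
from h import *
s=bot.sense(); F=s["contact_force"];M=s["torque"];Z=R.from_quat(s["tool_rot"]).as_matrix()[:,2]
print(F,M); print("M per L along tool:",np.cross(Z,F), "L est",M@np.cross(Z,F)/np.sum(np.cross(Z,F)**2), s["tau"].round(1))
```

```text
[ -3.44429052 -15.65796284   1.31951094] [-3.38083662  0.4328435  -0.07698624]
M per L along tool: [-12.6627421    2.79847182   0.15475822] L est 0.2616524092189518 [ -8.4 -69.8 -17.9 -11.3  -0.8   4.2   0. ]
```

Emit:
move_arm(steps=[0,-6,0,-4,0,0,-28,0,-18,0,0,-70,-1,-44,0,0,-112,-2,-70,0,0,-135,-3,-84,0])

```text
t: 30.55
tool_pos: [0.5676, 0.0398, 0.0361]
tool_rot: [0.705, 0.654, 0.222, -0.161]
contact_force: [-0.9, 0.1, -0.1]
opening: 0.0003
```

```bash
python3 s.py
python3 - <<'E'
from h import *
b=vision.get_image("side"); cv2.imwrite("pics/z9.png",cv2.resize(b[105:205,280:380],(600,600),interpolation=2)[:,:,::-1])
for f in (.211,.203,.197):
  p=[]
  for w in (-.088,.088):
    for z in (.071,.010):
      c0=np.array([.58,f,z])+(-.026+w)*np.array([.9936,-.1132,0]); u=proj("side",c0)[0]; p.append(((u-[280,105])*6).round(0))
  print(f,p)
E
```

```text
30.55 [ 0.42   0.785 -0.405  2.131 -0.887  0.354  0.905] [0.5676 0.0398 0.0361] [-0.9  0.1 -0.1]
[[ 0.047  0.994  0.103]
 [ 0.85  -0.094  0.518]
 [ 0.524  0.063 -0.849]]
0.211 [array([146., 192.]), array([151., 266.]), array([499., 247.]), array([491., 320.])]
0.203 [array([144., 204.]), array([150., 278.]), array([498., 260.]), array([491., 333.])]
0.197 [array([142., 214.]), array([148., 288.]), array([498., 270.]), array([490., 343.])]
```

View pics/z9.png

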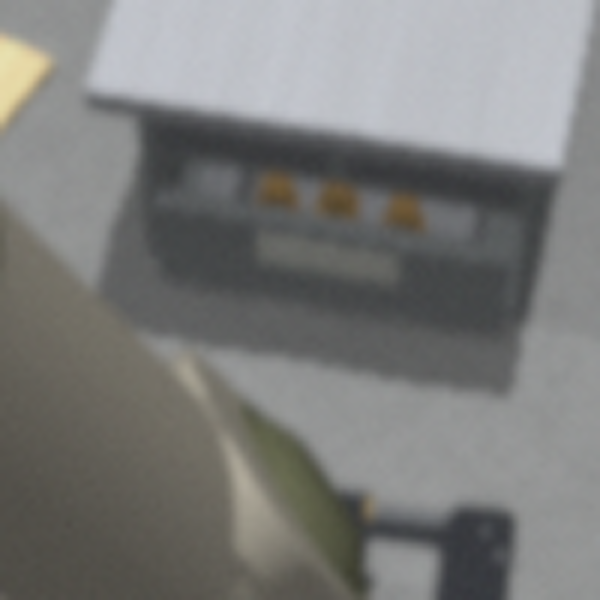

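The side view shows the drawer is still open: contents are visible behind the front, and the outer top edge runs about (160,205)–(515,258), which matches a face at y≈0.203, roughly 10 mm short. I'll go back with the tip lower and use force and torque to check where the contact is.

Emit:
move_arm(steps=[0,20,0,15,0,0,41,1,30,0,0,62,1,46,0,0,83,1.5,61,0,0,101,2,74.5,0])

```text
t: 31.22
tool_pos: [0.582, 0.1701, 0.0261]
tool_rot: [0.704, 0.655, 0.222, -0.162]
contact_force: [1.1, 0.3, -0.6]
opening: 0.0005
```

Emit:
move_arm(steps=[0,10,0.2,6.2,0,0,17,0.4,10.5,0,0,21,0.5,13,0,0,23,0.6,14.3,0,0,24.6,0.6,15.3,0])

```text
t: 31.85
tool_pos: [0.5855, 0.196, 0.026]
tool_rot: [0.705, 0.654, 0.222, -0.161]
contact_force: [-0.3, -0.3, 0.3]
opening: 0.0005
```

```bash
cat > ft.py <<'E'
from h import *
s=bot.sense(); F=s["contact_force"];M=s["torque"];Z=R.from_quat(s["tool_rot"]).as_matrix()[:,2]
c=np.cross(Z,F); print(s["t"],s["tool_pos"].round(4),"q",s["q"].round(3),"F",F.round(2),"M",M.round(3),"L",M@c/(c@c),"Z",Z.round(3))
E
python3 ft.py
```

```text
31.85 [0.5855 0.196  0.026 ] q [ 0.236  0.837 -0.562  2.123 -0.994  0.142  0.78 ] F [-0.29 -0.29  0.34] M [-0.551 -0.034  0.024] L 0.5539685066454261 Z [ 0.102  0.518 -0.849]
```

Emit:
move_arm(steps=[0,0.8,0,0.5,0,0,1.3,0,0.8,0,0,1.7,0,1.05,0,0,2.1,0.1,1.3,0,0,2.5,0.1,1.5,0])

```text
t: 32.48
tool_pos: [0.5858, 0.1973, 0.0257]
tool_rot: [0.705, 0.654, 0.222, -0.161]
contact_force: [-2.8, -9.4, 5.7]
opening: 0.0011
```

```bash
python3 ft.py
```

```text
32.475 [0.5858 0.1973 0.0257] q [ 0.232  0.837 -0.562  2.122 -0.995  0.139  0.777] F [-2.85 -9.41  5.75] M [-1.608  0.431  0.13 ] L 0.30933537920747767 Z [ 0.103  0.517 -0.85 ]
```

Emit:
move_arm(steps=[0,1.1,0,-0.2,0,0,2,0,0.3,0,0,2.9,0.1,0.8,0,0,3.8,0.1,1.3,0,0,4.6,0.1,1.8,0])

```text
t: 33.1
tool_pos: [0.5863, 0.2014, 0.026]
tool_rot: [0.706, 0.654, 0.221, -0.16]
contact_force: [-1.4, -8.5, 0.3]
opening: 0.0005
```

```bash
python3 ft.py
```

```text
33.1 [0.5863 0.2014 0.026 ] q [ 0.224  0.837 -0.562  2.121 -0.996  0.136  0.77 ] F [-1.36 -8.54  0.31] M [-1.99   0.389 -0.   ] L 0.2815970687012727 Z [ 0.103  0.516 -0.851]
```

Emit:
move_arm(steps=[0,0.6,0,0.4,0,0,1.2,0,0.7,0,0,1.8,0,1.1,0,0,2.4,0.1,1.5,0,0,3,0.1,1.8,0])

```text
t: 33.72
tool_pos: [0.5867, 0.2056, 0.0262]
tool_rot: [0.705, 0.654, 0.222, -0.16]
contact_force: [-2.2, -11.8, 1.2]
opening: 0.0002
```

Emit:
move_arm(steps=[0,0.6,0,0.4,0,0,1.2,0,0.7,0,0,1.8,0,1.1,0,0,2.4,0.1,1.5,0,0,3,0.1,1.8,0])

```text
t: 34.35
tool_pos: [0.5869, 0.206, 0.0259]
tool_rot: [0.706, 0.653, 0.221, -0.159]
contact_force: [-7.7, -24.3, 14.1]
opening: 0.0006
```

```bash
python3 ft.py
```

```text
34.35 [0.5869 0.206  0.0259] q [ 0.215  0.836 -0.562  2.119 -0.999  0.13   0.763] F [ -7.7  -24.32  14.12] M [-3.838  1.203  0.346] L 0.27833058010639583 Z [ 0.104  0.513 -0.852]
```

Emit:
move_arm(steps=[0,-3,0,-2,0,0,-15,0,-9,0,0,-50,-1,-31,0,0,-90,-2,-56,0,0,-125,-3,-78,0])

```text
t: 34.98
tool_pos: [0.5704, 0.0636, 0.0278]
tool_rot: [0.704, 0.655, 0.223, -0.162]
contact_force: [0.0, 0.2, -0.7]
opening: 0.0006
```

```bash
python3 ft.py
python3 - <<'E'
from h import *
b=vision.get_image("side"); v=cv2.resize(b[105:205,280:380],(400,400),interpolation=2)[:,:,::-1]
o=cv2.imread("pics/z9.png"); o=cv2.resize(o,(400,400)); 
a=cv2.resize(b[100:390,170:410],(331,400))[:,:,::-1]
cv2.imwrite("pics/z10.png",np.hstack([v,a]))
cv2.imwrite("pics/full_end.png",b[:,:,::-1])
# vertical grey profile through front centre: before vs after
g=cv2.cvtColor(b,cv2.COLOR_RGB2GRAY); 
print("after",g[125:165,337]); o=cv2.cvtColor(cv2.imread("pics/z9.png"),cv2.COLOR_BGR2GRAY); print("before",o[120:360:6,342])
E
```

```text
34.975 [0.5704 0.0636 0.0278] q [ 0.416  0.81  -0.464  2.135 -0.872  0.295  0.865] F [ 0.01  0.25 -0.7 ] M [-0.561  0.028 -0.062] L 3.0407025070964115 Z [ 0.101  0.52  -0.848]
after [186 167 134 100  84  73  64  64  63  63  65  68  74  81  89  90  89  84
  86  95  96  98  95  86  77  73  72  74  77  82  88  91  92  91  91  92
  93  93  95  94]
before [191 179 149 111  87  77  70  67  66  68  74  82  86  81  75  76  84  91
  92  88  86  90  98 101 102  97  87  77  73  73  72  74  80  87  92  94
  94  95  94  95]
```

View pics/z10.png

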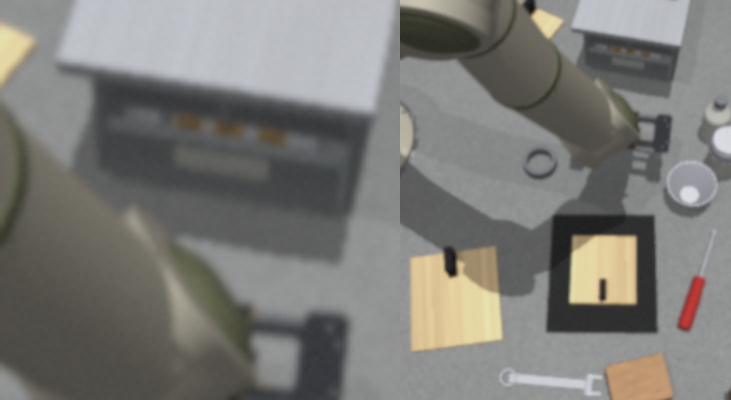

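The side view shows the lid flat on the mat with its grip up. The drawer front is much further in (label centre at (222,163) in the crop), but a strip of interior still shows above the panel. I'll work out its travel from the label's position at the start, when it was 150 mm open.

Run:
```python
from h import *
def centre(f,box):
    g=cv2.cvtColor(cv2.imread(f),cv2.COLOR_BGR2GRAY).astype(np.float32); return g
g0=centre("pics/side0.png",0); g1=centre("pics/full_end.png",0)
p=at("side",(324.6,187.4),.045)
for z in (.0405,.05):
    a=at("side",(324.6,187.4),z); b=at("side",(335.5,145.75),z); print(z,a,b,np.linalg.norm(b-a),(b-a)@np.array([.113,.994,0]))
# rectify the front face (vertical plane facing -c) for both, scanning travel for best match
c=np.array([.1132,.9936,0]);u=np.array([.9936,-.1132,0])
def patch(g,o):
    W,H=np.meshgrid(np.arange(-.04,.041,.001),np.arange(.018,.069,.001))
    P=o+W[...,None]*u+H[...,None]*np.array([0,0,1]); q=proj("side",P.reshape(-1,3)).reshape(*W.shape,2).astype(np.float32)
    return cv2.remap(g,q[...,0],q[...,1],cv2.INTER_LINEAR)
o=np.array([.537,.0645,0]); A=patch(g0,o); A=(A-A.mean())/A.std()
r=[]
for d in np.arange(.12,.17,.001):
  for w in np.arange(-.006,.0061,.002):
    B=patch(g1,o+d*c+w*u); B=(B-B.mean())/B.std(); r.append(((A*B).mean(),d,w))
r.sort(reverse=True); print([tuple(np.round(x,4)) for x in r[:6]])
```

```text
0.0405 [0.54010222 0.07253743 0.0405    ] [0.55978948 0.22184982 0.0405    ] 0.15060470808738316 0.1506411762611292
0.05 [0.54071578 0.06664901 0.05      ] [0.56023054 0.21465312 0.05      ] 0.1492851069634941 0.14932125560245482
[(np.float64(0.9522), np.float64(0.147), np.float64(0.004)), (np.float64(0.9519), np.float64(0.147), np.float64(0.002)), (np.float64(0.9475), np.float64(0.148), np.float64(0.002)), (np.float64(0.9465), np.float64(0.148), np.float64(0.004)), (np.float64(0.9436), np.float64(0.146), np.float64(0.004)), (np.float64(0.9419), np.float64(0.146), np.float64(0.002))]
```

Emit:
move_arm(steps=[0,-8,0,-12,0,0,-8,0,-20,0,0,-8,0,-20,0,0,-8,0,-20,0,0,-8,0,-20,0])

```text
t: 35.65
tool_pos: [0.5681, 0.0483, 0.0403]
tool_rot: [0.704, 0.655, 0.222, -0.162]
contact_force: [-0.0, 0.1, -0.0]
opening: 0.0005
```

```bash
python3 -c "
from plant import bot
s=bot.sense();print(s['t'],s['tool_pos'],s['contact_force'],abs(s['qd']).max());print(bot.close_job())"
```

```text
35.65 [0.56808325 0.04833523 0.04028029] [-0.0361663   0.08991729 -0.04869228] 0.003733010139624691
the job is handed in; nothing more can be done
None
```

I handed the job in at 35.65 s: the lid is on the mat and, as far as I can measure, the drawer is home.

**What I did**
- **Lid:** I tipped up the lid's grip end, slid it about 67 mm clear of the grooves and laid it flat on the mat, grip up.
- **Lean for the push:** the moves can't tilt the tool. I got about 31° of backward lean by driving past the reach limit high up, then carried that lean down to the drawer front.
- **Push:** I pushed the drawer slowly through the detent until it stopped dead.

**Last checks**
- **Lid:** the last picture shows it flat on the mat, well inside its edges.
- **Other things:** the ones in the last picture look unmoved. The can, the glue bottle and the carton are partly or wholly out of that view, so I did not check them all.
- **Drawer:** matching its front between the first and last pictures gives 147 mm of travel, and the label's position gives 149–151 mm. Home is 150 mm. The hard stop came where I expected home to be.
- **Robot:** it is at rest with no contact force.

**What disagreed or is unsure**
- The first push stuck about 9 mm short at 16–17 N, above the stated 12 N for the detent. After backing off and lowering the fingertip, it went through at about 8–12 N. At the stop I pressed to about 24 N on y (29 N in all) before retreating.
- I can't separate fully seated from 1–3 mm short by camera alone. I rely on the hard stop and the detent's pull-in for that last part.
- During the leaned transit there was one brief reading of about 30 N at the wrist, cause unknown; it was gone at the next reading.
- Joints 1 and 6 read 0.002–0.003 rad past their listed limits while leaning.

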